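# Put the spice jars back on their drawer ramps

### The arm

A 6-joint arm with a two-finger parallel gripper is mounted at the origin on a cart in front of the work surface, level with it; the furniture and walls round the work are solid. World frame = base frame: x ahead of the robot, y to its left, z up, the work surface at z = 0. Lengths are in mm, angles in rad, forces in N, time in s.
With the tool pointing down it reaches from about 350 to 875 mm from the base axis. Payload 4.2 kg.
Tool frame: the origin (TCP) lies at the very end of the fingers, on their centre line; the grasp point (between the pads) lies 19 mm behind it (arm.grasp_offset is the distance from the TCP to the grasp point, in mm); z points along the fingers, y is the direction in which the jaws open and shut (so a half turn about z gives the same grasp; the last joint's range is limited). The gripper opens to 85 mm and grips with 20 to 120 N. Pads are 22 mm wide; open, the fingers measure 114 mm over their backs; the gripper's body (76 mm by 85 mm) begins 54 mm behind the grasp point. The pads swing forward as they close: fully open they stand 13 mm farther back than shut.
Start: joints at [1.434, 0.385, 0.008, 0, -1.194, -0.259], TCP at [240.933, 576.672, 231.312] pointing down, gripper open.
Joint ranges: [-3.14, 3.14], [-1.21, 2.06], [-1.07, 1.41], [-3.16, 2.05], [-2.99, -0.16], [-3.1, 3.1]. Speed limits (rad/s): [2.79, 2.79, 3.14, 3.14, 3.14, 3.14].

### API

Orientations are given as a unit quaternion [x, y, z, w].
In Python, from bench import arm gives the robot as it stands.
- The arm moves only by the tool arm_command, never from a script. Its argument "commands" is one flat list of numbers, 4 for each row, row after row: the shift along the tool's x, y, z in m, then the turn about the tool's z in degrees. In form: [tx, ty, tz, roll, tx, ty, tz, roll, ...]. A call has exactly 5 rows; each row shifts and turns the pose as measured when the row begins, along the tool's axes as they then stand; what a row does not reach is not made up. A row lasts 1/10 s, in which the tool goes at most 50 mm and 8.59 degrees, less where a joint would pass 70% of its speed; a pose out of reach is approached as far as the arm can. A call with a gripper value outside its range is refused whole. "jaw" is the opening, from 0 (shut) to 1 (fully open), set as the call begins (left out, the last holds). The fingers move at their own pace and stop on an object; the grip force is fixed at half the most. Time passes only in rows, so rows that do not move let the fingers close, or fill a call up. It gives the time, the measured TCP pose, the force and the opening at its end, in the units of the state.
- arm.read_state(): the state, without advancing time (a new reading comes with each control period).
- arm.get_image(name): name is "scene" or "side" or "wrist"; returns the picture (400x640x3 uint8, red, green, blue); there is no depth.
- arm.camera_info(name): a dict with "camera_matrix" (3x3 intrinsics, pixels), "world_from_camera" (4x4, takes a point from camera to world coordinates). Camera axes: x right, y down, z forward; pixel columns grow to the right and rows downward; lengths in mm; the calibration is good to about 2 mm. The wrist camera is an equidistant fisheye: a pixel r from the principal point sees the ray r / f radians off the axis. A picture is of the moment at which its call begins: read the wrist's pose just before it. camera_info takes no time and is no camera call; for the wrist camera it gives the pose at the moment of the call.
- arm.job_done(): hands the job in, once; it reports no verdict.
Trained networks look in the newest picture that a camera, given by its name, has taken for a name from the list of things; names that differ only in an ending like _2 or _b are one class to them, and where a whole thing is asked for, a point or a joint stands for the part that bears it (a point fixed in the world has none). Each returns a list of dicts, best first, with "confidence" (0 to 1); they miss things now and then, are a little off and sometimes report something else, mostly with a low value. They report only what shows in the picture. A call takes as long as a camera call.
- arm.regions_of(camera, target): "mask" (400x640 bool, what is visible of it).
- arm.place_of(camera, target): "centre" ([x, y, z] in mm, in the coordinates of the camera as it stood for that picture, good to about 4 mm: a listed point, or the origin of a listed thing).
The state is a dict: "clock": time; "joints": joint angles; "joint_vel": joint speeds; "joint_efforts": joint torques, N m; "position": TCP position; "ee_rot": TCP orientation; "contact_force": force on the tool from outside, world axes, zero at the start; "wrist_torque": the same for the moment, N m; "gripper_width": finger opening in mm.
Only numpy, scipy, OpenCV 4.12 (cv2) and the standard library are available. Lean on these libraries where they do the work, as an engineer would, in place of code of your own. Each camera call takes 0.05 s, during which the arm holds its last target.

### The job

The four rinsed spice jars are lying on the drying mat; lay them back on the two sloping ramps of the spice drawer: on the longer ramp the tallest jar, with the second tallest to its right, and on the shorter ramp the squat white jar, with the small slim jar to its right (left and right as seen looking up the slope). Lay each jar gently lengthwise in its channel, cap uphill and foot down against the wooden stop, so that it cannot slide off. Leave the mug, the honey jar and the peeler where they are.

Things in the scene. Friction and masses are not known exactly. Their poses are not given: they have to be found in the camera images.
- tall_jar_centre (a point): the tallest, narrow spice jar with a black cap: 172 mm long, body 48 mm across; round, closed, starts lying on its side. The point is on its axis, half-way along; z runs from foot to cap (86 mm each way), its roll about z is arbitrary. Grasp the body, the first 131 mm from the foot. Lying in its channel, this point is 28 mm from the ramp's surface, square to it.
- middle_jar_centre (a point): the second tallest spice jar, thicker, with a dark grey cap: 132 mm long, body 52 mm across; round, closed, starts lying on its side. The point is on its axis, half-way along; z runs from foot to cap (66 mm each way), its roll about z is arbitrary. Grasp the body, the first 100 mm from the foot. Lying in its channel, this point is 30 mm from the ramp's surface, square to it.
- squat_jar_centre (a point): the squat white jar, the fattest of the four: 90 mm long, body 60 mm across; round, closed, starts lying on its side. The point is on its axis, half-way along; z runs from foot to cap (45 mm each way), its roll about z is arbitrary. Grasp the body, the first 68 mm from the foot. Lying in its channel, this point is 34 mm from the ramp's surface, square to it.
- small_jar_centre (a point): the small slim spice jar with a black cap: 94 mm long, body 40 mm across; round, closed, starts lying on its side. The point is on its axis, half-way along; z runs from foot to cap (47 mm each way), its roll about z is arbitrary. Grasp the body, the first 71 mm from the foot. Lying in its channel, this point is 24 mm from the ramp's surface, square to it.
- long_ramp: the longer wooden ramp, fixed, 160 mm wide. Origin: underside centre; x level towards uphill, y left, z up. Its 180 mm surface rises 20 deg towards +x from x = -84.6, z = 14 mm, where the uphill face of a stop 18 mm high stands. Two channels at y = +39 (for the tallest jar) and -39 mm (second tallest), each a pair of runners standing 7 mm above the surface, 24 mm apart; jars lie on the runners.
- short_ramp: the shorter wooden ramp, fixed, 160 mm wide. Origin: underside centre; x level towards uphill, y left, z up. Its 105 mm surface rises 20 deg towards +x from x = -49.3, z = 14 mm, where the uphill face of a stop 18 mm high stands. Two channels at y = +39 (for the squat jar) and -39 mm (small jar), each a pair of runners standing 7 mm above the surface, 30 and 22 mm apart; jars lie on the runners.
- mat: flat grey ribbed drying mat, 320 x 190 x 3 mm, fixed; origin: centre of its underside. At the start the jars lie on it along its y axis, caps to +y, at x = -120, -40, 40 and 120 mm in changing order, each on a pair of ribs along y, 24 mm apart, 6 mm above the mat.
- mug: bystander: mug, reddish above and white below, 105 mm tall, standing behind the work; origin at its underside. Leave alone.
- honey: bystander: honey jar with a dark lid, 65 mm wide, 86 mm tall, standing behind the work; origin at its underside. Leave alone.
- peeler_tool: bystander: black peeler, 170 x 25 x 18 mm, lying at the front edge of the worktop; origin at its underside. Leave alone.

How it is judged:
By the outcome, as a careful person would: the job done as asked, in the order asked, and still so for the second after the job is handed in, with the robot touching nothing.
It also fails if it takes over 128 s, if anything falls off the work surface, if the arm or the gripper's body presses on something with over 40 N, if the wrist force passes 120 N, or if a joint passes its speed limit or range.

## Working session

There is one attempt and no reset: what is moved stays moved. The work goes in short steps, Python scripts to look and compute and a tool call to move; the robot and the scene stay as the last step left them, time stands still between calls to the robot, and variables do not carry over. Pictures are saved under pics/ and viewed, and the job is handed in when it is done.

Besides the shell and the picture viewer there is one more tool, called after "Emit:" as a command line: name --argument value ..., lists and objects as JSON in quotes. arm_command: Moves the arm, as the interface text tells. Its arguments: {"type":"object","properties":{"commands":{"type":"array"},"jaw":{"type":"number"}},"required":["commands"]}

```bash
ls -la; mkdir -p pics; python3 - <<'E'
from bench import arm
import cv2,numpy as np
s=arm.read_state();print(s)
for n in ["scene","side","wrist"]:
    im=arm.get_image(n);cv2.imwrite(f"pics/{n}0.png",im[:,:,::-1])
    ci=arm.camera_info(n);print(n,np.round(ci["camera_matrix"],1).tolist(),np.round(ci["world_from_camera"],3).tolist())
E
```

```text
total 12
drwxr-xr-x  3 agent agent 4096 Dec  6 22:48 .
drwxr-xr-x 23 root  root  4096 Dec  6 22:48 ..
drwxr-xr-x  2 agent agent 4096 Dec  6 22:48 pics
{'clock': 0.0, 'joints': array([ 1.43360325e+00,  3.85550986e-01,  6.63872091e-03, -4.94161077e-04,
       -1.19399317e+00, -2.58573438e-01]), 'joint_vel': array([ 0.00020524, -0.00128477, -0.00019954,  0.00064525, -0.00091309,
       -0.00191908]), 'joint_efforts': array([-1.17852710e-05, -3.92288625e+01,  1.88401508e+01,  4.18614015e+00,
       -4.63363394e-03, -3.45799677e-06]), 'position': array([240.72211697, 576.15720016, 230.23070559]), 'ee_rot': array([ 9.80466418e-01, -1.96683600e-01, -1.65266321e-04,  1.06653894e-03]), 'contact_force': array([-0.37534149,  0.1545885 ,  0.55068543]), 'wrist_torque': array([ 0.04499546, -0.01521851, -0.00077624]), 'gripper_width': 85.8031024732464}
scene [[373.7, 0.0, 324.1], [0.0, 373.7, 201.7], [0.0, 0.0, 1.0]] [[0.608, -0.466, 0.643, 1.971], [-0.794, -0.338, 0.505, -519.523], [-0.018, -0.818, -0.575, 543.434], [0.0, 0.0, 0.0, 1.0]]
side [[484.7, 0.0, 317.5], [0.0, 484.7, 200.4], [0.0, 0.0, 1.0]] [[-0.055, -0.74, 0.67, -304.472], [-0.998, 0.05, -0.027, -35.261], [-0.014, -0.67, -0.742, 1034.011], [0.0, 0.0, 0.0, 1.0]]
wrist [[309.7, 0.0, 318.9], [0.0, 309.7, 199.3], [0.0, 0.0, 1.0]] [[-0.386, -0.878, -0.284, 313.953], [-0.922, 0.368, 0.117, 545.391], [0.002, 0.307, -0.952, 373.356], [0.0, 0.0, 0.0, 1.0]]
```

View pics/scene0.png

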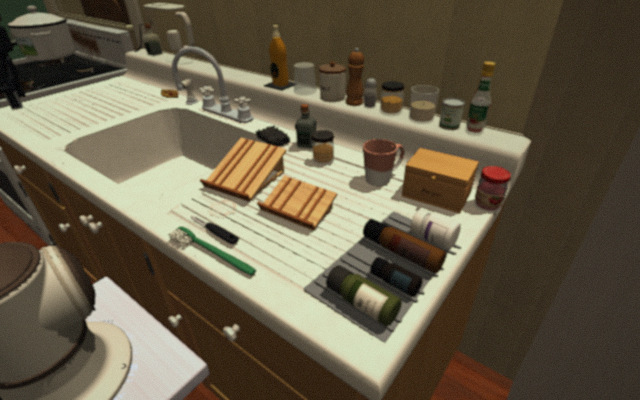

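View pics/side0.png

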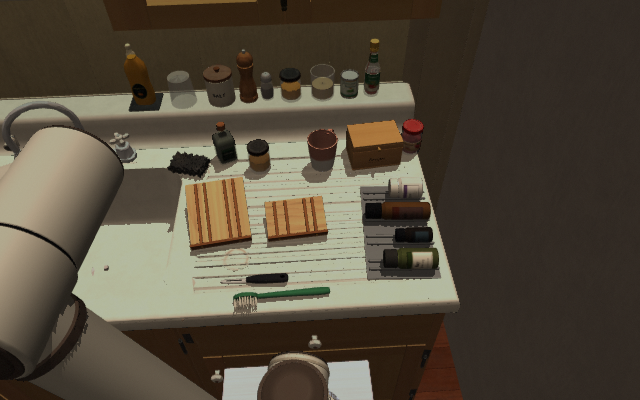

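View pics/wrist0.png

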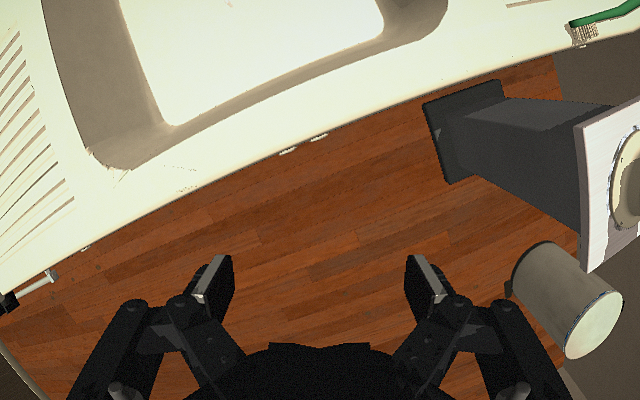

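```bash
cat > h.py <<'E'
from bench import arm
import numpy as np, cv2
from scipy.spatial.transform import Rotation as R
T=["tall_jar_centre","middle_jar_centre","squat_jar_centre","small_jar_centre","long_ramp","short_ramp","mat","mug","honey","peeler_tool"]
def places(cam,names=T,show=True):
    ci=arm.camera_info(cam);W=np.array(ci["world_from_camera"]);out={}
    for n in names:
        r=arm.place_of(cam,n)
        for k in r[:2]:
            p=W@np.append(k["centre"],1)
            if show: print(cam,n,round(k["confidence"],2),np.round(p[:3],1))
            out.setdefault(n,p[:3])
    return out
def project(cam,P):
    ci=arm.camera_info(cam);W=np.array(ci["world_from_camera"]);K=np.array(ci["camera_matrix"])
    P=np.atleast_2d(P);c=(np.linalg.inv(W)@np.c_[P,np.ones(len(P))].T).T[:,:3]
    if cam=="wrist":
        th=np.arctan2(np.hypot(c[:,0],c[:,1]),c[:,2]);ph=np.arctan2(c[:,1],c[:,0])
        return np.c_[K[0,2]+K[0,0]*th*np.cos(ph),K[1,2]+K[1,1]*th*np.sin(ph)]
    return np.c_[K[0,0]*c[:,0]/c[:,2]+K[0,2],K[1,1]*c[:,1]/c[:,2]+K[1,2]]
E
python3 - <<'E'
from h import *
for c in ["scene","side"]: places(c)
print(arm.read_state()["clock"])
E
```

```text
scene tall_jar_centre 0.6 [ 553.6 -284.2   26.7]
scene tall_jar_centre 0.34 [ 791.2 -103.3   -2.5]
scene middle_jar_centre 0.69 [ 393.7 -293.2   32.7]
scene squat_jar_centre 0.86 [ 632.7 -321.3   37.9]
scene small_jar_centre 0.73 [ 471.  -314.3   29.9]
scene long_ramp 0.8 [575.7 201.9  -1. ]
scene mat 0.6 [ 515.4 -287.2    0.6]
scene mat 0.53 [ 632.8 -317.2   38.1]
scene honey 0.92 [781.9 100.8  -3.7]
scene peeler_tool 0.72 [373.2 101.8  -4.6]
scene peeler_tool 0.69 [ 469.5 -313.1   25.8]
side tall_jar_centre 0.76 [ 554.5 -286.5   28.9]
side middle_jar_centre 0.61 [ 388.1 -295.5   30.4]
side squat_jar_centre 0.72 [ 630.4 -321.5   38.7]
side squat_jar_centre 0.3 [371.6 100.2   1.3]
side small_jar_centre 0.8 [ 468.5 -319.5   26. ]
side long_ramp 0.82 [5.702e+02 2.003e+02 5.000e-01]
side long_ramp 0.39 [ 469.5 -318.3   29.9]
side short_ramp 0.63 [550.5  -8.4   2.2]
side mat 0.6 [ 509.5 -287.3    0.7]
side mug 0.93 [ 789.8 -107.2    2.7]
side honey 0.66 [782.5  96.2   2.2]
side honey 0.37 [369.8  96.9   1.2]
side peeler_tool 0.89 [367.3  97.8  -2.7]
1.15
```

Side/scene views: jars lie across the right end, top to bottom squat (405,189), tall (398,211), small (414,235) and middle (410,259), with caps to the left (+y). The long ramp is at (218,212) and the short ramp at (296,217) in the side view. The distractors are the brush and the box. Next I'll fit the ramp and jar yaws from the masks.

```bash
cat > fit.py <<'E'
from h import *
from scipy.optimize import minimize
def getmasks():
    M={}
    for c in ["scene","side"]:
        arm.get_image(c)
        for n in T[:7]:
            r=arm.regions_of(c,n)
            if r: M[c+"|"+n]=r[0]["mask"]; print(c,n,round(r[0]["confidence"],2),r[0]["mask"].sum(),np.round(np.argwhere(r[0]["mask"]).mean(0)[::-1]))
    np.savez("masks.npz",**M); return M
if __name__=="__main__":
    getmasks()
    for c,x0,y0,w,h in [("side",170,160,280,130),("scene",190,120,290,220)]:
        im=arm.get_image(c)[:,:,::-1]; cv2.imwrite(f"pics/{c}_crop.png",cv2.resize(im[y0:y0+h,x0:x0+w],None,fx=2.7,fy=2.7,interpolation=cv2.INTER_CUBIC))
E
python3 fit.py
```

```text
scene tall_jar_centre 0.79 2015 [406. 245.]
scene middle_jar_centre 0.95 2331 [365. 294.]
scene squat_jar_centre 0.87 1312 [436. 228.]
scene small_jar_centre 0.93 1104 [397. 276.]
scene long_ramp 0.92 3267 [246. 169.]
scene short_ramp 0.84 2531 [299. 202.]
scene mat 0.69 4435 [373. 279.]
side tall_jar_centre 0.85 1142 [398. 211.]
side middle_jar_centre 0.57 1021 [411. 258.]
side squat_jar_centre 0.63 722 [405. 187.]
side small_jar_centre 0.88 553 [414. 234.]
side long_ramp 0.66 3874 [217. 213.]
side short_ramp 0.81 2367 [295. 218.]
side mat 0.82 3351 [389. 238.]
```

View pics/side_crop.png

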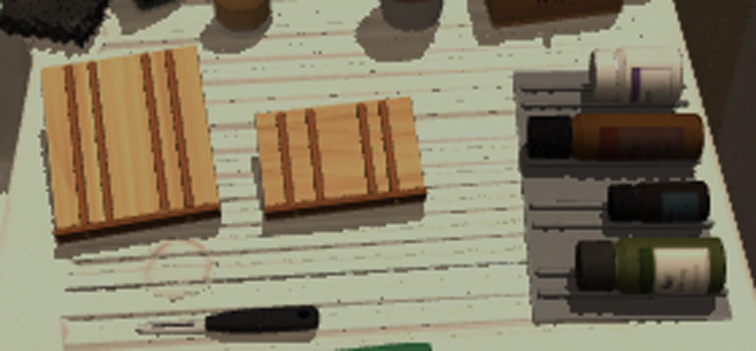

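View pics/scene_crop.png

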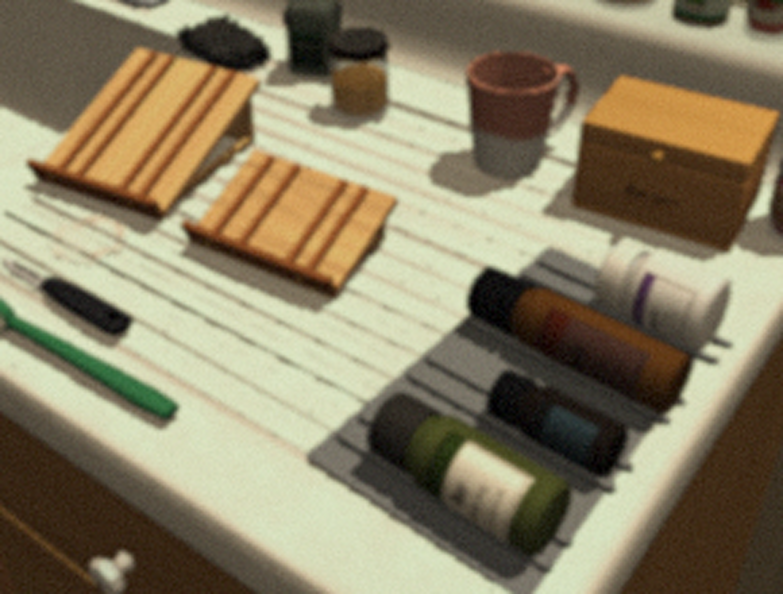

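```bash
cat > fit2.py <<'E'
from h import *
from scipy.optimize import minimize
M=dict(np.load("masks.npz"))
CI={c:arm.camera_info(c) for c in ["scene","side"]}
t=np.tan(np.radians(20));S=4
def rampbody(L,low):
    x1=low+L*np.cos(np.radians(20)); z1=14+L*np.sin(np.radians(20)); P=[]
    for y in (-80,80):
        P+= [(low-12,y,0),(x1,y,0),(x1,y,z1),(low-12,y,32),(low,y,32)]
    for y in (-55,55):
        P+=[(x1-7*np.sin(.349),y,z1+7*np.cos(.349))]
    return np.array(P)
def cyl(r,L,ang=np.linspace(0,2*np.pi,24)):
    return np.vstack([np.c_[r*np.cos(ang),r*np.sin(ang),np.full(24,z)] for z in(-L/2,L/2)])
def rend(cam,P):
    p=project(cam,P); m=np.zeros((400,640),np.uint8)
    h=cv2.convexHull(p.astype(np.float32))
    cv2.fillConvexPoly(m,np.round(h*256).astype(np.int32),255,lineType=cv2.LINE_AA,shift=8); return m/255.
def cost(v,model,name,z0):
    Rz=R.from_euler('z',v[2],degrees=True).as_matrix()
    P=model@Rz.T+[v[0],v[1],z0]; c=0
    for cam in CI:
        k=cam+"|"+name
        if k in M:
            m=M[k].astype(float);r=rend(cam,P); c+=1-np.minimum(m,r).sum()/np.maximum(m,r).sum()
    return c
def fit(model,name,v0,z0):
    r=minimize(cost,v0,args=(model,name,z0),method="Nelder-Mead",options=dict(initial_simplex=np.array(v0)+np.array([[0,0,0],[8,0,0],[0,8,0],[0,0,6]]),xatol=.05,fatol=1e-5))
    print(name,np.round(r.x,1),round(r.fun,3)); return r.x
if __name__=="__main__":
    fit(rampbody(180,-84.6),"long_ramp",[573,201,0],0)
    fit(rampbody(105,-49.3),"short_ramp",[550,-8,0],0)
    Ry=R.from_euler('x',-90,degrees=True).as_matrix()  # z->+y
    for n,r,L,p,z in [("tall_jar_centre",24,172,(554,-285),30),("middle_jar_centre",26,132,(390,-294),32),("squat_jar_centre",30,90,(631,-321),36.5),("small_jar_centre",20,94,(470,-317),25)]:
        fit(cyl(r,L)@Ry.T,n,[*p,0],z)
E
python3 fit2.py
```

```text
long_ramp [582.6 205.8   8.8] 0.282
short_ramp [557.5  -6.7   3.9] 0.34
tall_jar_centre [ 551.1 -287.5   -3.6] 0.207
middle_jar_centre [ 392.7 -293.5   -4.6] 0.268
squat_jar_centre [ 631.1 -321.8   -2.5] 0.234
small_jar_centre [ 469.9 -316.5   -3.8] 0.28
```

```bash
cat > fit3.py <<'E'
from fit2 import *
c20,s20=np.cos(np.radians(20)),np.sin(np.radians(20))
def plate(L,low):
    P=[]
    for y in(-80,80):
        P+=[(low-10,y,6),(low-10,y,31),(low,y,32),(low+L*c20,y,14+L*s20),(low+L*c20+3,y,14+L*s20-9)]
    return np.array(P)
res={}
for n,L,low,v0 in [("long_ramp",180,-84.6,[573,201,5]),("short_ramp",105,-49.3,[550,-8,5])]:
    res[n]=(fit(plate(L,low),n,v0,0),L,low)
    v=v0
for cam,x0,y0,w,h in [("side",170,160,280,130),("scene",190,120,290,220)]:
    im=arm.get_image(cam)[:,:,::-1][y0:y0+h,x0:x0+w]; F=2.7
    im=cv2.resize(im,None,fx=F,fy=F,interpolation=cv2.INTER_CUBIC)
    for n,(v,L,low) in res.items():
        Rz=R.from_euler('z',v[2],degrees=True).as_matrix()
        lines=[[(low,y,14),(low+L*c20,y,14+L*s20)] for y in(-80,80)]+[[(low,-80,32),(low,80,32)],[(low+L*c20,-80,14+L*s20),(low+L*c20,80,14+L*s20)]]
        lines+=[[(low-7*s20,y,14+7*c20),(low+L*c20-7*s20,y,14+L*s20+7*c20)] for y in(51,27,-27,-51)]
        for l in lines:
            p=(project(cam,np.array(l)@Rz.T+[v[0],v[1],0])+.5-[x0,y0])*F
            p=np.round(p).astype(int); cv2.line(im,tuple(map(int,p[0])),tuple(map(int,p[1])),(255,0,0),1)
    cv2.imwrite(f"pics/{cam}_ov.png",im)
E
python3 fit3.py
```

```text
long_ramp [576.7 199.    7.9] 0.214
short_ramp [550.8 -10.2   3.4] 0.202
```

View pics/side_ov.png

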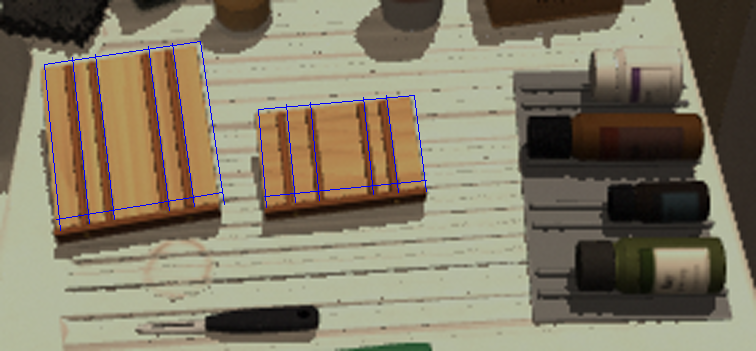

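View pics/scene_ov.png

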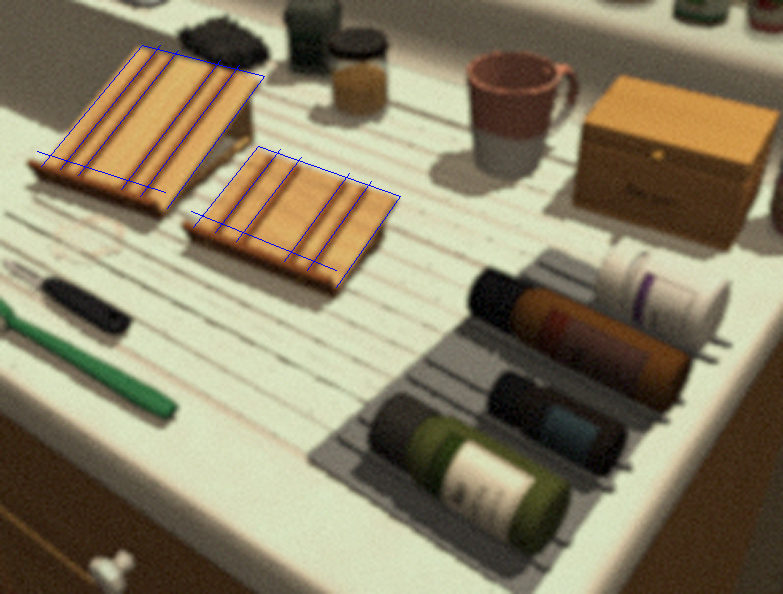

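```bash
cat > mv.py <<'E'
from h import *
import sys
def psi(s):
    q=s["ee_rot"]; return np.degrees(2*np.arctan2(q[1],q[0]))
def rows(target,pd=None,n=None,vmax=40,amax=8.5):
    s=arm.read_state(); p=s["position"].copy(); a=psi(s)
    tgt=np.array(target,float); d=tgt-p; pd=a if pd is None else pd
    da=(pd-a+180)%360-180
    if abs(da)>170: da=da
    N=max(int(np.ceil(np.linalg.norm(d)/vmax)),int(np.ceil(abs(da)/amax)),1)
    if n: N=n
    N=5*int(np.ceil(N/5))
    out=[]
    for i in range(N):
        A=np.radians(a); w=d/N
        out.append([round((np.cos(A)*w[0]+np.sin(A)*w[1])/1000,4),round((np.sin(A)*w[0]-np.cos(A)*w[1])/1000,4),round(-w[2]/1000,4),round(-da/N,2)])
        a+=da/N
    print("at",np.round(p,1),round(psi(s),2),"t",round(s["clock"],2),"F",np.round(s["contact_force"],1),"w",round(s["gripper_width"],1),"N",N)
    for k in range(0,N,5): print(sum(out[k:k+5],[]))
if __name__=="__main__":
    v=[float(x) for x in sys.argv[1:]]
    rows(v[:3],v[3] if len(v)>3 else None,int(v[4]) if len(v)>4 else None)
E
python3 mv.py 550 60 330 -90
```

```text
at [240.9 576.7 231.3] -22.68 t 2.15 F [ 0.1  0.3 -0.2] w 85.4 N 20
[np.float64(0.0242), np.float64(0.0179), np.float64(-0.0049), np.float64(3.37), np.float64(0.0252), np.float64(0.0164), np.float64(-0.0049), np.float64(3.37), np.float64(0.0261), np.float64(0.0149), np.float64(-0.0049), np.float64(3.37), np.float64(0.027), np.float64(0.0134), np.float64(-0.0049), np.float64(3.37), np.float64(0.0277), np.float64(0.0117), np.float64(-0.0049), np.float64(3.37)]
[np.float64(0.0284), np.float64(0.0101), np.float64(-0.0049), np.float64(3.37), np.float64(0.0289), np.float64(0.0084), np.float64(-0.0049), np.float64(3.37), np.float64(0.0293), np.float64(0.0067), np.float64(-0.0049), np.float64(3.37), np.float64(0.0297), np.float64(0.005), np.float64(-0.0049), np.float64(3.37), np.float64(0.0299), np.float64(0.0032), np.float64(-0.0049), np.float64(3.37)]
[np.float64(0.0301), np.float64(0.0015), np.float64(-0.0049), np.float64(3.37), np.float64(0.0301), np.float64(-0.0003), np.float64(-0.0049), np.float64(3.37), np.float64(0.03), np.float64(-0.0021), np.float64(-0.0049), np.float64(3.37), np.float64(0.0299), np.float64(-0.0038), np.float64(-0.0049), np.float64(3.37), np.float64(0.0296), np.float64(-0.0056), np.float64(-0.0049), np.float64(3.37)]
[np.float64(0.0292), np.float64(-0.0073), np.float64(-0.0049), np.float64(3.37), np.float64(0.0287), np.float64(-0.009), np.float64(-0.0049), np.float64(3.37), np.float64(0.0281), np.float64(-0.0107), np.float64(-0.0049), np.float64(3.37), np.float64(0.0275), np.float64(-0.0123), np.float64(-0.0049), np.float64(3.37), np.float64(0.0267), np.float64(-0.0139), np.float64(-0.0049), np.float64(3.37)]
```

Emit:
arm_command --commands '[0.024,0.018,-0.01,3.4,0.025,0.016,-0.01,3.4,0.026,0.015,-0.01,3.4,0.027,0.013,-0.01,3.4,0.028,0.012,-0.01,3.4]'

```text
clock: 2.65
position: [317.7, 445.6, 280.0]
ee_rot: [0.94, -0.342, 0.0, 0.002]
contact_force: [0.9, -0.3, 0.5]
gripper_width: 85.2
```

Emit:
arm_command --commands '[0.034,0.012,-0.006,4,0.034,0.01,-0.006,4,0.035,0.008,-0.006,4,0.035,0.006,-0.006,4,0.035,0.004,-0.006,4]'

```text
clock: 3.15
position: [405.8, 283.7, 313.5]
ee_rot: [0.863, -0.505, 0.001, 0.0]
contact_force: [0.2, 0.3, 0.8]
gripper_width: 85.3
```

```bash
sed -i 's/out.append(\[\(.*\)\])$/out.append([float(v) for v in [\1]])/' mv.py; python3 mv.py 550 60 330 -90
```

```text
at [405.8 283.7 313.5] -60.73 t 3.15 F [0.2 0.3 0.8] w 85.3 N 10
[0.0266, -0.0016, -0.0016, 2.93, 0.0264, -0.003, -0.0016, 2.93, 0.0263, -0.0043, -0.0016, 2.93, 0.026, -0.0057, -0.0016, 2.93, 0.0257, -0.007, -0.0016, 2.93]
[0.0253, -0.0083, -0.0016, 2.93, 0.0248, -0.0096, -0.0016, 2.93, 0.0243, -0.0108, -0.0016, 2.93, 0.0237, -0.0121, -0.0016, 2.93, 0.0231, -0.0133, -0.0016, 2.93]
```

Emit:
arm_command --commands '[0.0265,-0.0015,-0.002,3,0.0265,-0.003,-0.002,3,0.0265,-0.0045,-0.002,3,0.026,-0.006,-0.002,3,0.026,-0.007,-0.002,3]' --jaw 0.7

```text
clock: 3.65
position: [480.0, 164.4, 326.6]
ee_rot: [0.786, -0.619, 0.001, -0.002]
contact_force: [0.4, 0.1, 0.5]
gripper_width: 60.0
```

Emit:
arm_command --commands '[0.025,-0.008,-0.002,2.9,0.025,-0.01,-0.002,2.9,0.024,-0.011,-0.002,2.9,0.024,-0.012,-0.002,2.9,0.023,-0.013,-0.002,2.9]'

```text
clock: 4.15
position: [551.6, 45.7, 338.1]
ee_rot: [-0.697, 0.717, -0.001, 0.004]
contact_force: [0.8, 0.4, 0.2]
gripper_width: 60.2
```

```bash
python3 - <<'E'
from h import *
s=arm.read_state();print(s["position"],s["gripper_width"],s["clock"])
ci=arm.camera_info("wrist");print(np.round(ci["world_from_camera"],3).tolist())
im=arm.get_image("wrist");cv2.imwrite("pics/w1.png",im[:,:,::-1])
places("wrist",["long_ramp","short_ramp"])
E
```

```text
[551.61422508  45.7280702  338.07859019] 60.238890174309724 4.15
[[-1.0, 0.024, 0.015, 548.964], [0.028, 0.95, 0.31, -34.18], [-0.007, 0.31, -0.951, 480.694], [0.0, 0.0, 0.0, 1.0]]
wrist long_ramp 0.77 [573.3 193.    1.1]
wrist short_ramp 0.65 [546.4  -9.8  -1.7]
```

View pics/w1.png

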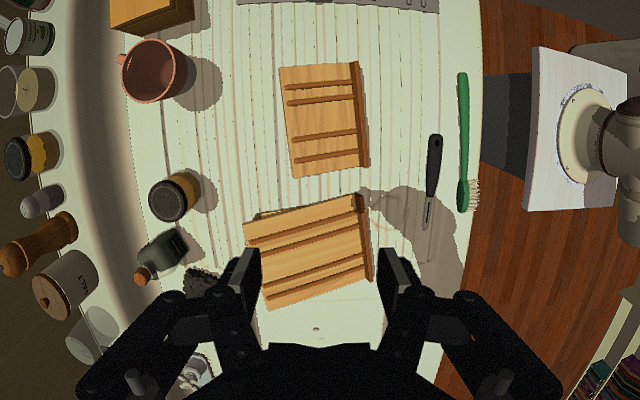

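The wrist view shows the short ramp around (325,120) and the long ramp around (310,250), stops to the right (robot side). I'll overlay the model to refine the fit.

```bash
cat > ov.py <<'E'
from h import *
c20,s20=np.cos(np.radians(20)),np.sin(np.radians(20))
RAMP={"long":(180,-84.6,(12,12)),"short":(105,-49.3,(15,11))}
def lines(n):
    L,low,g=RAMP[n]
    S=lambda s,y,h:(low+s*c20-h*s20,y,14+s*s20+h*c20)
    l=[[S(0,y,0),S(L,y,0)] for y in(-80,80)]+[[S(L,-80,0),S(L,80,0)],[S(0,-80,18),S(0,80,18)]]
    l+=[[S(0,y,7),S(L,y,7)] for y in(39+g[0],39-g[0],-39+g[1],-39-g[1])]
    return np.array(l)
def draw(cam,img,box,F,poses,out):
    x0,y0,w,h=box; im=cv2.resize(img[y0:y0+h,x0:x0+w],None,fx=F,fy=F,interpolation=cv2.INTER_CUBIC)
    for n,v in poses.items():
        Rz=R.from_euler('z',v[2],degrees=True).as_matrix()
        for l in lines(n):
            p=project(cam,np.linspace(l[0],l[1],10)@Rz.T+[v[0],v[1],0])
            cv2.polylines(im,[np.round((p+.5-[x0,y0])*F).astype(np.int32)],False,(255,0,0),1)
    cv2.imwrite(out,im)
E
python3 - <<'E'
from ov import *
img=cv2.imread("pics/w1.png")
draw("wrist",img,(235,50,150,270),3.2*0.68,{"long":(573,199,9),"short":(549,-9.5,4)},"pics/ov1.png")
draw("wrist",img,(230,185,170,130),4.5,{"long":(573,199,9)},"pics/ov1l.png")
draw("wrist",img,(270,50,120,135),4.4,{"short":(549,-9.5,4)},"pics/ov1s.png")
E
```

```text
(no output)
```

View pics/ov1l.png

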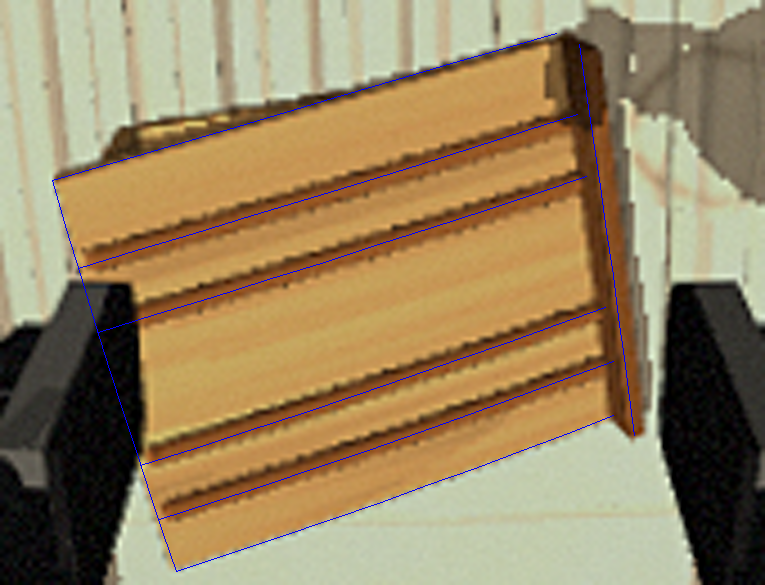

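View pics/ov1s.png

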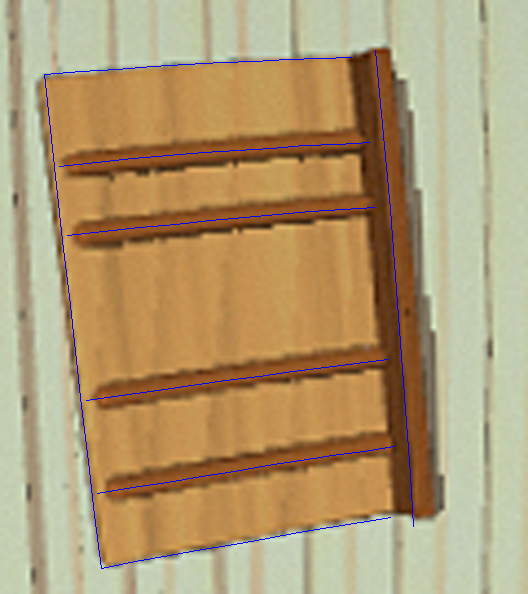

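The overlay fits the ramps to within 1–2 mm: long (573.5, 198.5, yaw 8.8°), short (549, -10, yaw 4°). Next I go over the mat.

```bash
python3 mv.py 530 -250 300 -93.6
```

```text
at [551.6  45.7 337.6] 268.42 t 4.3 F [-0.3 -0.4 -0.2] w 59.6 N 10
[0.0296, 0.0013, 0.0038, 0.2, 0.0296, 0.0012, 0.0038, 0.2, 0.0296, 0.0011, 0.0038, 0.2, 0.0296, 0.001, 0.0038, 0.2, 0.0296, 0.0009, 0.0038, 0.2]
[0.0296, 0.0008, 0.0038, 0.2, 0.0296, 0.0007, 0.0038, 0.2, 0.0296, 0.0006, 0.0038, 0.2, 0.0296, 0.0005, 0.0038, 0.2, 0.0296, 0.0004, 0.0038, 0.2]
```

Emit:
arm_command --commands '[0.03,0.0015,0.004,0.2,0.03,0.0015,0.004,0.2,0.03,0.001,0.004,0.2,0.03,0.001,0.004,0.2,0.03,0.001,0.004,0.2]'

```text
clock: 4.8
position: [540.1, -101.9, 316.7]
ee_rot: [-0.696, 0.718, -0.001, 0.005]
contact_force: [0.2, 0.7, 0.1]
gripper_width: 59.8
```

Emit:
arm_command --commands '[0.03,0.001,0.004,0.2,0.03,0.001,0.004,0.2,0.029,0.001,0.004,0.2,0.029,0.0005,0.004,0.2,0.02,0.0005,0.003,0.2]'

```text
clock: 5.3
position: [529.6, -240.6, 296.6]
ee_rot: [-0.692, 0.722, -0.001, 0.005]
contact_force: [1.3, 0.2, 0.4]
gripper_width: 59.8
```

```bash
python3 - <<'E'
from h import *
s=arm.read_state();print(s["position"],s["gripper_width"],s["clock"])
im=arm.get_image("wrist")
np.save("w2.npy",im)
cv2.imwrite("pics/w2.png",im[:,:,::-1])
places("wrist",T[:4])
# overlay jar axes outlines
J={"tall":(24,172,552.5,-286.5,30),"middle":(26,132,391,-294,32),"squat":(30,90,631,-321.5,36),"small":(20,94,470,-317,25)}
F=2.2;x0,y0,w,h=140,30,350,260
o=cv2.resize(im[y0:y0+h,x0:x0+w,::-1],None,fx=F,fy=F)
a=np.radians(-3.6);u=np.array([-np.sin(a),np.cos(a),0]);n=np.array([np.cos(a),np.sin(a),0])
for k,(r,L,x,y,z) in J.items():
    c=np.array([x,y,z])
    P=np.array([c+u*L/2+n*r,c+u*L/2-n*r,c-u*L/2-n*r,c-u*L/2+n*r,c+u*L/2+n*r])
    P=np.vstack([np.linspace(P[i],P[i+1],8) for i in range(4)])
    p=project("wrist",P)
    cv2.polylines(o,[np.round((p+.5-[x0,y0])*F).astype(np.int32)],True,(0,0,255),1)
cv2.imwrite("pics/ov2.png",o)
E
```

```text
[ 529.63242063 -240.64653006  296.62757984] 59.77790755880101 5.3
wrist tall_jar_centre 0.71 [ 549.5 -289.5   28.3]
wrist middle_jar_centre 0.83 [ 389.9 -298.2   26.7]
wrist squat_jar_centre 0.56 [ 629.1 -322.1   34.7]
wrist small_jar_centre 0.81 [ 469.  -321.3   21.1]
```

View pics/ov2.png

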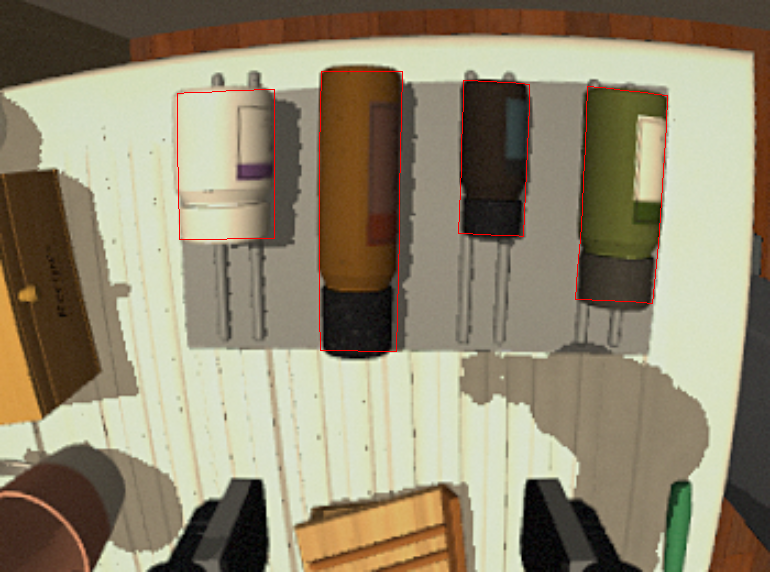

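Overlay agrees with the picture for all four jars (yaw about -3.6°). Grasping the tall jar first.

```bash
python3 mv.py 552.5 -286.5 85 -93.6 10
```

```text
at [ 530.1 -239.1  297.1] 267.62 t 5.55 F [0.7 0.8 0.3] w 60.0 N 10
[0.0046, -0.0024, 0.0212, 0.12, 0.0046, -0.0024, 0.0212, 0.12, 0.0046, -0.0025, 0.0212, 0.12, 0.0046, -0.0025, 0.0212, 0.12, 0.0046, -0.0025, 0.0212, 0.12]
[0.0046, -0.0025, 0.0212, 0.12, 0.0046, -0.0025, 0.0212, 0.12, 0.0046, -0.0025, 0.0212, 0.12, 0.0046, -0.0025, 0.0212, 0.12, 0.0046, -0.0025, 0.0212, 0.12]
```

Emit:
arm_command --commands '[0.005,-0.003,0.021,0.2,0.005,-0.003,0.021,0.2,0.005,-0.003,0.021,0.2,0.005,-0.003,0.021,0.2,0.005,-0.003,0.021,0.2]'

```text
clock: 6.05
position: [550.4, -258.1, 196.4]
ee_rot: [-0.69, 0.724, -0.007, 0.01]
contact_force: [-0.2, 0.1, -0.4]
gripper_width: 59.7
```

Emit:
arm_command --commands '[0.005,-0.003,0.021,0.2,0.005,-0.002,0.021,0.2,0.005,-0.002,0.021,0.2,0.005,-0.002,0.021,0.2,0.003,-0.002,0.021,0.2]'

```text
clock: 6.55
position: [567.0, -274.5, 90.6]
ee_rot: [-0.688, 0.726, -0.009, 0.012]
contact_force: [-0.1, -0.5, 0.8]
gripper_width: 59.8
```

```bash
python3 mv.py 552.5 -286.5 11 -93.6 5
```

```text
at [ 567.  -274.5   90.6] 266.91 t 6.55 F [-0.1 -0.5  0.8] w 59.8 N 5
[0.0026, 0.0028, 0.0159, 0.1, 0.0026, 0.0028, 0.0159, 0.1, 0.0026, 0.0027, 0.0159, 0.1, 0.0026, 0.0027, 0.0159, 0.1, 0.0026, 0.0027, 0.0159, 0.1]
```

```bash
cat > mv.py <<'E'
from h import *
import sys
def psi(s):
    X=R.from_quat(s["ee_rot"]).as_matrix(); return np.degrees(np.arctan2(X[1,0],X[0,0]))
def rows(target,pd=None,n=None,vmax=40,amax=8.5):
    s=arm.read_state(); p=s["position"].copy(); a=psi(s); X0=R.from_quat(s["ee_rot"])
    d=np.array(target,float)-p; pd=a if pd is None else pd
    da=-((pd-a+180)%360-180)
    N=n or max(int(np.ceil(np.linalg.norm(d)/vmax)),int(np.ceil(abs(da)/amax)),1)
    N=5*int(np.ceil(N/5)); out=[]
    for i in range(N):
        X=(X0*R.from_euler('z',da/N*i,degrees=True)).as_matrix(); w=X.T@d/N/1000
        out.append([round(float(v),4) for v in w]+[round(float(da/N),2)])
    Z=X0.as_matrix()[:,2]
    print("at",np.round(p,1),round(psi(s),2),"tool z",np.round(Z,3),"t",round(s["clock"],2),"F",np.round(s["contact_force"],1),"w",round(s["gripper_width"],1),"d",np.round(d,1),"N",N)
    for k in range(0,N,5): print(sum(out[k:k+5],[]))
if __name__=="__main__":
    v=[float(x) for x in sys.argv[1:]]
    rows(v[:3],v[3] if len(v)>3 else None,int(v[4]) if len(v)>4 else None)
E
python3 mv.py 552.5 -286.5 70 -93.6 5
```

```text
at [ 567.  -274.5   90.6] -93.08 tool z [ 0.03   0.003 -1.   ] t 6.55 F [-0.1 -0.5  0.8] w 59.8 d [-14.5 -12.  -20.6] N 5
[0.0026, 0.0029, 0.004, 0.1, 0.0026, 0.0029, 0.004, 0.1, 0.0026, 0.0029, 0.004, 0.1, 0.0026, 0.0029, 0.004, 0.1, 0.0026, 0.0029, 0.004, 0.1]
```

Emit:
arm_command --commands '[0.003,0.003,0.004,0.1,0.003,0.003,0.004,0.1,0.003,0.003,0.004,0.1,0.002,0.003,0.004,0.1,0.002,0.003,0.004,0.1]'

```text
clock: 7.05
position: [552.4, -283.8, 70.4]
ee_rot: [-0.687, 0.727, -0.01, 0.012]
contact_force: [-0.6, -0.4, 0.2]
gripper_width: 59.8
```

```bash
python3 mv.py 552.5 -286.5 11 -93.6 5
```

```text
at [ 552.4 -283.8   70.4] -93.27 tool z [ 0.031  0.003 -1.   ] t 7.05 F [-0.6 -0.4  0.2] w 59.8 d [  0.1  -2.7 -59.4] N 5
[0.0006, 0.0003, 0.0119, 0.07, 0.0006, 0.0003, 0.0119, 0.07, 0.0006, 0.0003, 0.0119, 0.07, 0.0006, 0.0003, 0.0119, 0.07, 0.0006, 0.0003, 0.0119, 0.07]
```

Emit:
arm_command --commands '[0.001,0.0003,0.012,0,0.001,0.0003,0.012,0,0.001,0.0003,0.012,0,0,0.0003,0.012,0,0,0.0003,0.011,0]'

```text
clock: 7.55
position: [553.0, -287.6, 8.4]
ee_rot: [-0.686, 0.727, -0.011, 0.013]
contact_force: [0.6, 0.9, 0.6]
gripper_width: 59.9
```

Emit:
arm_command --commands '[0,0,0,0,0,0,0,0,0,0,0,0,0,0,0,0,0,0,0,0]' --jaw 0.2

```text
clock: 8.05
position: [552.7, -287.4, 6.4]
ee_rot: [-0.686, 0.727, -0.01, 0.012]
contact_force: [1.4, -0.0, -1.6]
gripper_width: 46.1
```

```bash
python3 mv.py 552.5 -286.5 60
```

```text
at [ 552.7 -287.4    6.4] -93.31 tool z [ 0.032  0.002 -0.999] t 8.05 F [ 1.4 -0.  -1.6] w 46.1 d [-0.2  0.9 53.6] N 5
[-0.0002, -0.0003, -0.0107, -0.0, -0.0002, -0.0003, -0.0107, -0.0, -0.0002, -0.0003, -0.0107, -0.0, -0.0002, -0.0003, -0.0107, -0.0, -0.0002, -0.0003, -0.0107, -0.0]
```

The grasp came out about 4 mm low, which would leave little fingertip clearance on the ramp, so I'll regrasp higher.

Emit:
arm_command --commands '[0,0,0,0,0,0,0,0,0,0,-0.002,0,0,0,-0.002,0,0,0,-0.002,0]' --jaw 0.68

```text
clock: 8.55
position: [553.2, -287.5, 13.6]
ee_rot: [-0.686, 0.727, -0.011, 0.013]
contact_force: [-0.1, 0.8, 0.7]
gripper_width: 57.7
```

Emit:
arm_command --commands '[0,0,0,0,0,0,0,0,0,0,0,0,0,0,0,0,0,0,0,0]' --jaw 0.2

```text
clock: 9.05
position: [552.5, -287.5, 14.7]
ee_rot: [-0.686, 0.727, -0.01, 0.013]
contact_force: [-1.3, 0.3, 0.8]
gripper_width: 45.6
```

```bash
cat > goal.py <<'E'
import numpy as np
c20,s20=np.cos(np.radians(20)),np.sin(np.radians(20))
RP={"long":(573.5,198.5,8.8,-84.6),"short":(549,-10,4.0,-49.3)}
JR={"tall":("long",39,172,28),"middle":("long",-39,132,30),"squat":("short",39,90,34),"small":("short",-39,94,24)}
def goal(j,up=0,h=0):
    r,y,L,hh=JR[j]; X,Y,a,low=RP[r]; a=np.radians(a)
    s=L/2+up; x=low+s*c20-(hh+h)*s20; z=14+s*s20+(hh+h)*c20
    return np.array([X+np.cos(a)*x-np.sin(a)*y, Y+np.sin(a)*x+np.cos(a)*y, z])
if __name__=="__main__":
    for j in JR: print(j,np.round(goal(j),1),"up8",np.round(goal(j,8),1))
E
python3 goal.py; python3 mv.py 552 -286 140
```

```text
tall [554.3 235.   69.7] up8 [561.8 236.1  72.5]
middle [547.  154.9  64.8] up8 [554.4 156.1  67.5]
squat [527.7  27.6  61.3] up8 [535.2  28.1  64.1]
small [538.4 -49.8  52.6] up8 [545.9 -49.3  55.4]
at [ 552.5 -287.5   14.7] -93.3 tool z [ 0.032  0.002 -0.999] t 9.05 F [-1.3  0.3  0.8] w 45.6 d [ -0.5   1.5 125.3] N 5
[-0.0004, -0.0007, -0.025, -0.0, -0.0004, -0.0007, -0.025, -0.0, -0.0004, -0.0007, -0.025, -0.0, -0.0004, -0.0007, -0.025, -0.0, -0.0004, -0.0007, -0.025, -0.0]
```

Emit:
arm_command --commands '[0,-0.0005,-0.012,0,0,-0.0005,-0.02,0,0,-0.0005,-0.03,0,0,-0.0005,-0.03,0,0,-0.0005,-0.03,0]'

```text
clock: 9.55
position: [544.0, -285.2, 131.4]
ee_rot: [-0.685, 0.728, 0.001, 0.007]
contact_force: [0.0, -0.3, -4.2]
gripper_width: 45.1
```

```bash
python3 - <<'E'
from h import *
im=arm.get_image("wrist");cv2.imwrite("pics/w3.png",im[:,:,::-1])
E
python3 mv.py 561 230 150 -171.2
```

```text
at [ 547.3 -286.8  137.9] -93.4 tool z [ 0.019  0.007 -1.   ] t 9.6 F [ 1.2 -1.3  0.8] w 46.0 d [ 13.7 516.8  12.1] N 15
[-0.0345, 0.0011, -0.0006, 5.19, -0.0342, 0.0042, -0.0006, 5.19, -0.0337, 0.0073, -0.0006, 5.19, -0.0329, 0.0103, -0.0006, 5.19, -0.0318, 0.0132, -0.0006, 5.19]
[-0.0305, 0.0161, -0.0006, 5.19, -0.0289, 0.0188, -0.0006, 5.19, -0.0271, 0.0213, -0.0006, 5.19, -0.0251, 0.0237, -0.0006, 5.19, -0.0228, 0.0258, -0.0006, 5.19]
[-0.0204, 0.0278, -0.0006, 5.19, -0.0178, 0.0295, -0.0006, 5.19, -0.0151, 0.031, -0.0006, 5.19, -0.0122, 0.0322, -0.0006, 5.19, -0.0092, 0.0332, -0.0006, 5.19]
```

View pics/w3.png

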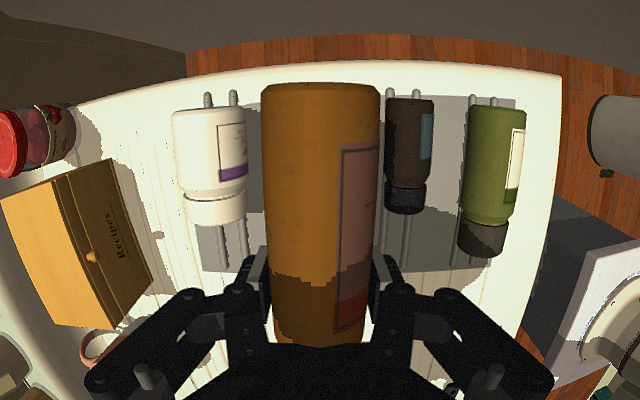

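The tall jar is held level between the pads (320,200); the neighbours are undisturbed. Carrying it to the long ramp.

Emit:
arm_command --commands '[-0.034,0.001,-0.004,5.2,-0.034,0.004,-0.004,5.2,-0.034,0.007,-0.004,5.2,-0.033,0.01,-0.004,5.2,-0.032,0.013,-0.004,5.2]'

```text
clock: 10.1
position: [551.9, -113.1, 158.7]
ee_rot: [-0.492, 0.87, -0.001, 0.01]
contact_force: [0.5, 0.1, -5.1]
gripper_width: 45.4
```

Emit:
arm_command --commands '[-0.0305,0.016,-0.001,5.2,-0.029,0.019,-0.001,5.2,-0.027,0.021,-0.001,5.2,-0.025,0.024,-0.001,5.2,-0.023,0.026,-0.001,5.2]'

```text
clock: 10.6
position: [558.4, 66.5, 162.6]
ee_rot: [-0.273, 0.962, 0.003, 0.007]
contact_force: [1.9, -1.0, -4.4]
gripper_width: 45.2
```

```bash
python3 mv.py 562 236 140 -171.2
```

```text
at [558.4  66.5 162.6] -148.27 tool z [ 0.011  0.01  -1.   ] t 10.6 F [ 1.9 -1.  -4.4] w 45.2 d [  3.6 169.5 -22.6] N 5
[-0.0184, 0.0284, 0.0049, 4.59, -0.0161, 0.0298, 0.0049, 4.59, -0.0136, 0.031, 0.0049, 4.59, -0.0111, 0.032, 0.0049, 4.59, -0.0085, 0.0328, 0.0049, 4.59]
```

Emit:
arm_command --commands '[-0.018,0.028,0.005,4.6,-0.016,0.03,0.005,4.6,-0.0135,0.031,0.005,4.6,-0.011,0.032,0.005,4.6,-0.008,0.03,0.005,4.6]'

```text
clock: 11.1
position: [559.0, 239.5, 135.7]
ee_rot: [-0.067, 0.998, 0.005, 0.003]
contact_force: [1.0, -0.2, -4.4]
gripper_width: 45.7
```

```bash
python3 mv.py 562 236 115 -171.2 5
```

```text
at [559.  239.5 135.7] -172.32 tool z [ 0.005  0.01  -1.   ] t 11.1 F [ 1.  -0.2 -4.4] w 45.7 d [  3.   -3.5 -20.7] N 5
[-0.0005, -0.0008, 0.0041, -0.22, -0.0005, -0.0008, 0.0041, -0.22, -0.0005, -0.0008, 0.0041, -0.22, -0.0005, -0.0008, 0.0041, -0.22, -0.0005, -0.0008, 0.0041, -0.22]
```

Emit:
arm_command --commands '[-0.0005,-0.001,0.004,-0.2,-0.0005,-0.001,0.004,-0.2,-0.0005,-0.001,0.004,-0.2,-0.0005,-0.0005,0.004,-0.2,-0.0005,0,0.002,-0.2]'

```text
clock: 11.6
position: [559.6, 237.5, 113.0]
ee_rot: [-0.078, 0.997, 0.004, -0.0]
contact_force: [0.5, -0.1, -5.6]
gripper_width: 45.3
```

```bash
cat > look.py <<'E'
from ov import *
import sys
from goal import RP
tag=sys.argv[1]
p={k:v[:3] for k,v in RP.items()}
im=arm.get_image("wrist")[:,:,::-1].copy(); cv2.imwrite(f"pics/{tag}w.png",im)
side=arm.get_image("side")[:,:,::-1].copy(); scene=arm.get_image("scene")[:,:,::-1].copy()
a=cv2.resize(side[150:270,170:450],None,fx=2.2,fy=2.2,interpolation=cv2.INTER_CUBIC)
b=cv2.resize(scene[100:240,180:400],None,fx=2.2,fy=2.2,interpolation=cv2.INTER_CUBIC)
o=np.zeros((a.shape[0]+b.shape[0],max(a.shape[1],b.shape[1]),3),np.uint8);o[:a.shape[0],:a.shape[1]]=a;o[a.shape[0]:,:b.shape[1]]=b
cv2.imwrite(f"pics/{tag}s.png",o)
E
python3 look.py p1; python3 mv.py 562 236 85 -171.2 5
```

```text
at [560.  238.  113.6] -171.1 tool z [-0.     0.008 -1.   ] t 11.75 F [ 0.1  0.1 -5.2] w 45.6 d [  2.   -2.  -28.6] N 5
[-0.0003, -0.0005, 0.0057, 0.02, -0.0003, -0.0005, 0.0057, 0.02, -0.0003, -0.0005, 0.0057, 0.02, -0.0003, -0.0005, 0.0057, 0.02, -0.0003, -0.0005, 0.0057, 0.02]
```

View pics/p1w.png

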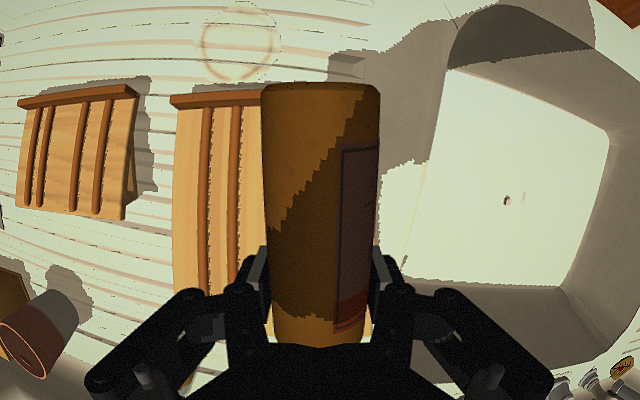

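View pics/p1s.png

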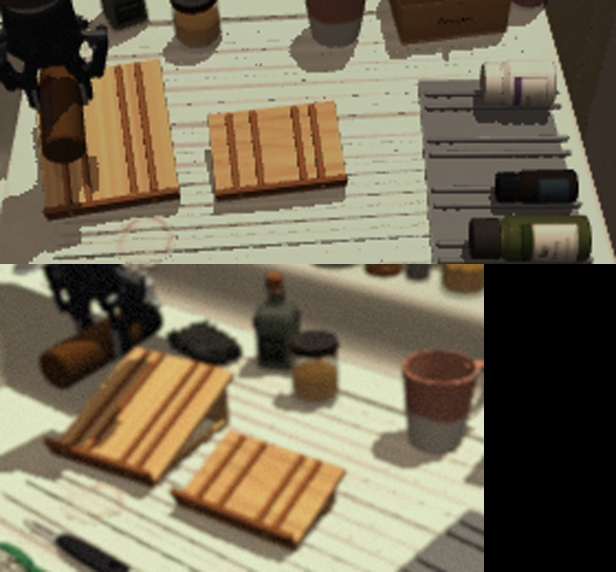

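The jar is above the left channel with its foot downhill, parallel to the runners (320,200 in the wrist view). Lowering.

Emit:
arm_command --commands '[0,-0.0005,0.004,0,0,-0.0005,0.004,0,0,-0.0005,0.004,0,0,-0.0005,0.004,0,0,-0.0005,0.004,0]'

```text
clock: 12.25
position: [561.4, 235.5, 93.6]
ee_rot: [-0.077, 0.997, 0.005, 0.002]
contact_force: [-0.3, -0.0, -3.9]
gripper_width: 45.7
```

Emit:
arm_command --commands '[0,0,0.002,0,0,0,0.002,0,0,0,0.002,0,0,0,0.002,0,0,0,0.002,0]'

```text
clock: 12.75
position: [561.4, 235.8, 82.8]
ee_rot: [-0.078, 0.997, 0.005, 0.002]
contact_force: [-2.6, 0.3, 0.4]
gripper_width: 45.5
```

```bash
python3 mv.py 562 236 57 -171.2 5; python3 -c "
from h import *;print(arm.read_state()['wrist_torque'])"
```

```text
at [561.4 235.8  82.8] -171.09 tool z [ 0.003  0.009 -1.   ] t 12.75 F [-2.6  0.3  0.4] w 45.5 d [  0.6   0.2 -25.8] N 5
[-0.0001, -0.0, 0.0052, 0.02, -0.0001, -0.0, 0.0052, 0.02, -0.0001, -0.0, 0.0052, 0.02, -0.0001, -0.0, 0.0052, 0.02, -0.0001, -0.0, 0.0052, 0.02]
[-0.0264918   0.40671993 -0.03774229]
```

Emit:
arm_command --commands '[0,0,0.002,0,0,0,0.002,0,0,0,0.002,0,0,0,0.002,0,0,0,0.002,0]'

```text
clock: 13.25
position: [562.7, 238.0, 76.4]
ee_rot: [-0.079, 0.997, 0.006, 0.005]
contact_force: [-4.7, 0.9, 2.8]
gripper_width: 45.6
```

Emit:
arm_command --commands '[0,0,0.002,0,0,0,0.002,0,0,0,0.002,0,0,0,0.002,0,0,0,0,0]'

```text
clock: 13.75
position: [561.9, 238.0, 67.1]
ee_rot: [-0.079, 0.997, 0.006, 0.004]
contact_force: [-3.9, 1.0, 1.9]
gripper_width: 45.2
```

```bash
python3 look.py p2;python3 mv.py 562 236 57 -171.2 5; python3 -c "
from h import *;print(arm.read_state()['wrist_torque'])"
```

```text
at [561.9 238.   67.4] -170.92 tool z [ 0.007  0.013 -1.   ] t 13.9 F [-4.1  1.1  0.7] w 45.5 d [  0.1  -2.  -10.4] N 5
[0.0001, -0.0004, 0.0021, 0.06, 0.0001, -0.0004, 0.0021, 0.06, 0.0001, -0.0004, 0.0021, 0.06, 0.0001, -0.0004, 0.0021, 0.06, 0.0001, -0.0004, 0.0021, 0.06]
[0.29561376 0.68490455 0.11008265]
```

View pics/p2w.png

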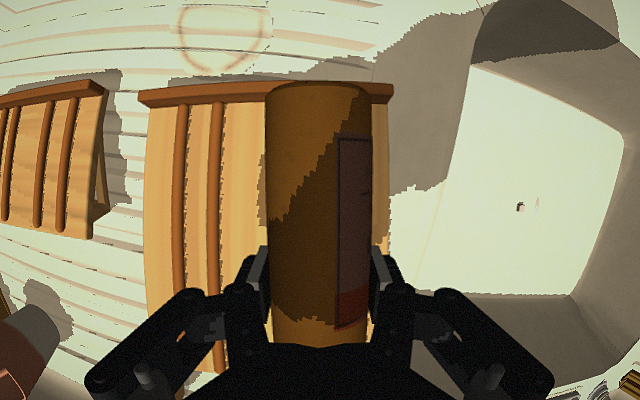

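View pics/p2s.png

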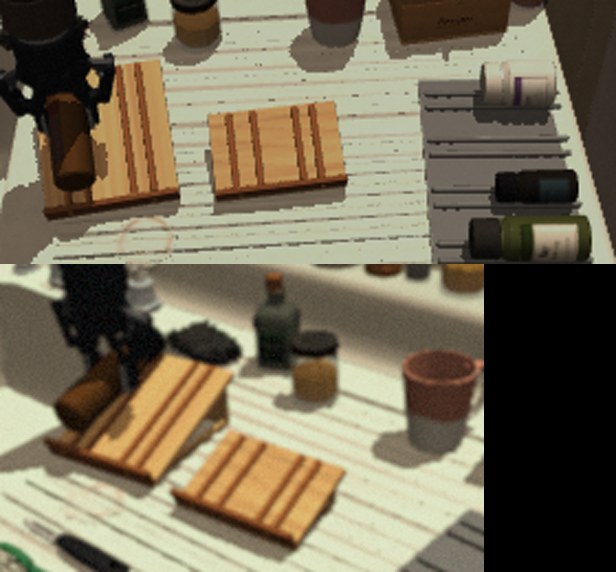

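```bash
python3 - <<'E'
from ov import *
from goal import RP
img=cv2.imread("pics/p2w.png")
draw("wrist",img,(90,60,350,260),2.25,{k:v[:3] for k,v in RP.items()},"pics/p2o.png")
E
```

```text
(no output)
```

View pics/p2o.png

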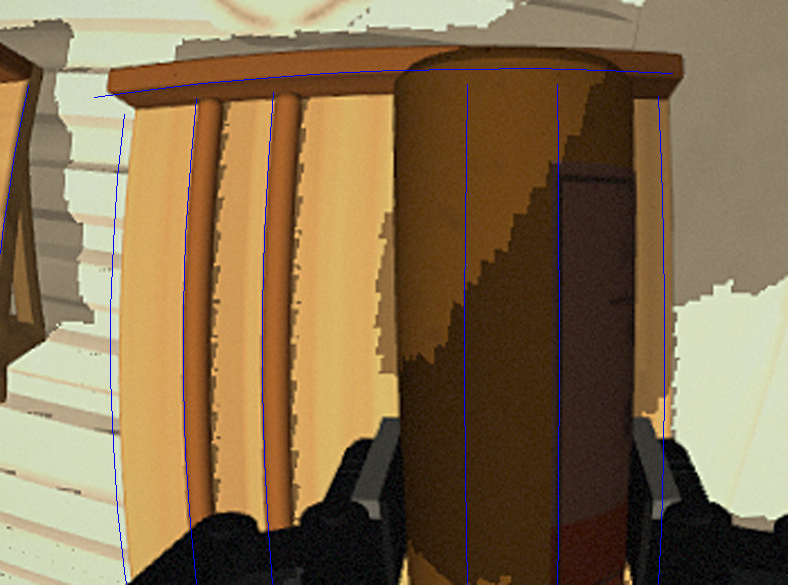

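From close up the ramp sits about 3 mm farther out in x and y than my first fit, which agrees with the scene/side fit. I'll shift by that and keep lowering.

Emit:
arm_command --commands '[-0.001,0.0003,0,0,-0.001,0.0003,0.001,0,-0.001,0.0003,0.002,0,-0.001,0.0003,0.002,0,0,0.0003,0.002,0]'

```text
clock: 14.4
position: [561.9, 238.3, 59.5]
ee_rot: [-0.078, 0.997, 0.004, -0.001]
contact_force: [-3.9, -0.6, 1.6]
gripper_width: 45.9
```

```bash
sed -i 's/573.5,198.5,8.8/576.5,201.3,8.8/' goal.py; python3 goal.py|head -2; python3 mv.py 566 240 57 -171.2 5; python3 -c "
from h import *;print(arm.read_state()['wrist_torque'])"
```

```text
tall [557.3 237.8  69.7] up8 [564.8 238.9  72.5]
middle [550.  157.7  64.8] up8 [557.4 158.9  67.5]
at [561.9 238.3  59.5] -171.0 tool z [-0.002  0.009 -1.   ] t 14.4 F [-3.9 -0.6  1.6] w 45.9 d [ 4.1  1.7 -2.5] N 5
[-0.0009, 0.0002, 0.0005, 0.04, -0.0009, 0.0002, 0.0005, 0.04, -0.0009, 0.0002, 0.0005, 0.04, -0.0009, 0.0002, 0.0005, 0.04, -0.0009, 0.0002, 0.0005, 0.04]
[0.12129705 0.40574666 0.0389806 ]
```

Emit:
arm_command --commands '[-0.003,0.0005,-0.001,0,-0.003,0.0005,-0.001,0,-0.002,0.0005,0,0,-0.001,0,0,0,0,0,0,0]'

```text
clock: 14.9
position: [563.7, 238.6, 60.0]
ee_rot: [-0.078, 0.997, 0.001, -0.009]
contact_force: [-3.0, -0.6, 2.8]
gripper_width: 45.7
```

```bash
python3 look.py p3; python3 mv.py 566 240 57 -171.2 5; python3 -c "
from ov import *
from goal import RP
print(arm.read_state()['wrist_torque'])
draw('wrist',cv2.imread('pics/p3w.png'),(90,60,350,260),2.25,{k:v[:3] for k,v in RP.items()},'pics/p3o.png')"
```

```text
at [563.7 238.6  60. ] -171.09 tool z [-0.018  0.001 -1.   ] t 15.05 F [-5.3  0.6  2.4] w 45.8 d [ 2.3  1.4 -3. ] N 5
[-0.0005, 0.0002, 0.0006, 0.02, -0.0005, 0.0002, 0.0006, 0.02, -0.0005, 0.0002, 0.0006, 0.02, -0.0005, 0.0002, 0.0006, 0.02, -0.0005, 0.0002, 0.0006, 0.02]
[0.21841777 0.90815803 0.07558478]
```

View pics/p3o.png

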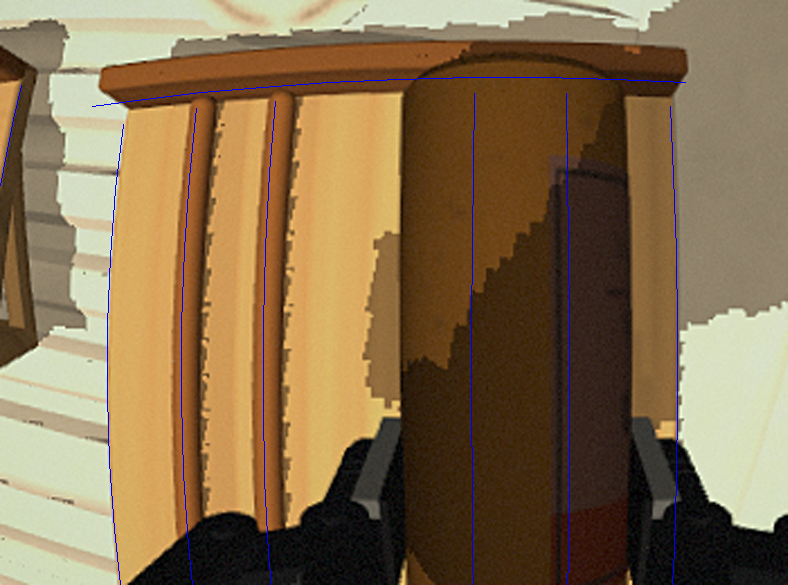

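View pics/p3s.png

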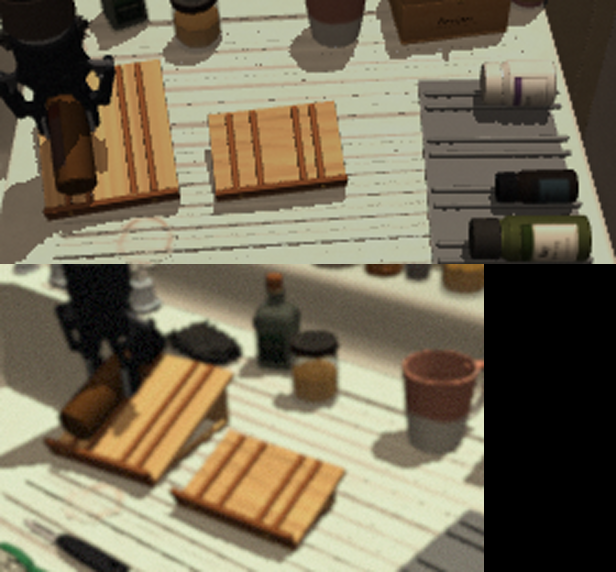

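```bash
python3 - <<'E'
from h import *
s=arm.read_state();p=s["position"]
g=p+[0,0,19]
a=np.radians(8.9)
for dx in (0,):
  for th in (5,8,11,14,17,20):
    t=np.radians(th); u=np.array([np.cos(a)*np.cos(t),np.sin(a)*np.cos(t),np.sin(t)]); n=np.array([-np.cos(a)*np.sin(t),-np.sin(a)*np.sin(t),np.cos(t)])
    c=g-3.7*n+u*1.5
    e=[c-86*u+24*n,c-86*u,c-86*u-24*n]; q=project("wrist",np.array(e))
    print(th,np.round((q-[90,60])*2.25).tolist(),np.round(e[2],1))
E
```

```text
5 [[521.0, 45.0], [519.0, 67.0], [518.0, 82.0]] [483.  225.9  44. ]
8 [[521.0, 44.0], [519.0, 72.0], [518.0, 91.0]] [484.9 226.2  39.8]
11 [[520.0, 45.0], [519.0, 77.0], [518.0, 100.0]] [487.  226.6  35.6]
14 [[520.0, 47.0], [519.0, 83.0], [518.0, 110.0]] [489.3 226.9  31.6]
17 [[520.0, 50.0], [519.0, 90.0], [518.0, 120.0]] [491.9 227.3  27.8]
20 [[520.0, 54.0], [518.0, 98.0], [518.0, 131.0]] [494.6 227.8  24. ]
```

Emit:
arm_command --commands '[0,0,0.001,0,0,0,0.001,0,0,0,0.0015,0,0,0,0.0015,0,0,0,0.0015,0]'

```text
clock: 15.55
position: [563.7, 238.6, 59.2]
ee_rot: [-0.078, 0.997, 0.001, -0.008]
contact_force: [-7.6, -0.9, 9.6]
gripper_width: 45.4
```

```bash
python3 mv.py 563 240 57 -171.2 5; python3 -c "
from h import *;print(arm.read_state()['wrist_torque'])"
```

```text
at [563.7 238.6  59.2] -171.02 tool z [-0.017  0.    -1.   ] t 15.55 F [-7.6 -0.9  9.6] w 45.4 d [-0.7  1.4 -2.2] N 5
[0.0001, 0.0003, 0.0004, 0.04, 0.0001, 0.0003, 0.0004, 0.04, 0.0001, 0.0003, 0.0004, 0.04, 0.0001, 0.0003, 0.0004, 0.04, 0.0001, 0.0003, 0.0004, 0.04]
[0.03985148 1.5776519  0.03638967]
```

Emit:
arm_command --commands '[0.002,0,0.0005,0,0.002,0,0.0005,0,0.002,0,0.0005,0,0.002,0,0.0005,0,0.002,0,0.0005,0]'

```text
clock: 16.05
position: [558.9, 238.1, 57.8]
ee_rot: [-0.078, 0.997, 0.003, -0.003]
contact_force: [0.3, -0.0, 0.0]
gripper_width: 45.5
```

Emit:
arm_command --commands '[0.002,0,0.0005,0,0.002,0,0.0005,0,0.002,0,0.0005,0,0.002,0,0.0005,0,0.002,0,0.0005,0]'

```text
clock: 16.55
position: [552.6, 237.5, 55.9]
ee_rot: [-0.079, 0.997, 0.004, 0.002]
contact_force: [7.4, -1.4, -2.0]
gripper_width: 45.6
```

```bash
python3 look.py p4; python3 mv.py 557 238 55 -171.2 5; python3 -c "
from ov import *
from goal import RP
print(arm.read_state()['wrist_torque'])
draw('wrist',cv2.imread('pics/p4w.png'),(90,60,350,260),2.25,{k:v[:3] for k,v in RP.items()},'pics/p4o.png')"
```

```text
at [552.5 237.5  56. ] -170.97 tool z [ 0.003  0.008 -1.   ] t 16.7 F [ 5.5 -1.2 -1.8] w 45.4 d [ 4.5  0.5 -1. ] N 5
[-0.0009, -0.0001, 0.0002, 0.05, -0.0009, -0.0, 0.0002, 0.05, -0.0009, -0.0, 0.0002, 0.05, -0.0009, -0.0, 0.0002, 0.05, -0.0009, -0.0, 0.0002, 0.05]
[-0.23144943 -1.8944742  -0.01150304]
```

View pics/p4o.png

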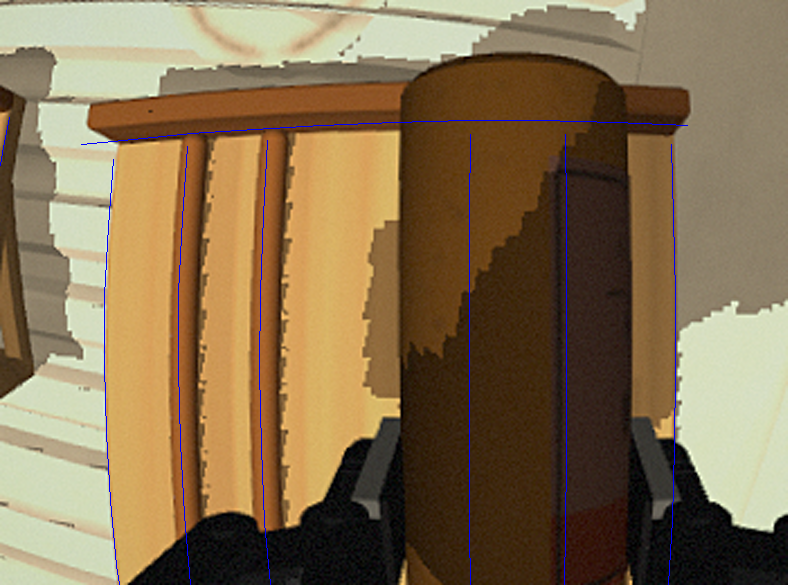

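```bash
cat > foot.py <<'E'
from h import *
import sys
off,along,L,r,yaw=[float(v) for v in sys.argv[1:6]]
s=arm.read_state();g=s["position"]+[0,0,19];a=np.radians(yaw)
for th in (0,5,10,14,17,20,23):
    t=np.radians(th); u=np.array([np.cos(a)*np.cos(t),np.sin(a)*np.cos(t),np.sin(t)]); n=np.array([-np.cos(a)*np.sin(t),-np.sin(a)*np.sin(t),np.cos(t)])
    c=g-off*n+u*along
    e=[c-L/2*u+r*n,c-L/2*u,c-L/2*u-r*n]; q=project("wrist",np.array(e))
    print(th,np.round(q).tolist(),np.round(e[2],1),np.round(c,1))
E
python3 foot.py 3.7 1.5 172 24 8.9
```

```text
0 [[323.0, 85.0], [322.0, 88.0], [321.0, 90.0]] [469.  224.5  47.3] [554.  237.8  71.3]
5 [[323.0, 82.0], [321.0, 90.0], [321.0, 96.0]] [471.7 224.9  40. ] [554.3 237.8  71.4]
10 [[322.0, 81.0], [321.0, 93.0], [321.0, 102.0]] [475.1 225.4  33. ] [554.6 237.9  71.6]
14 [[322.0, 81.0], [321.0, 97.0], [320.0, 108.0]] [478.1 225.9  27.7] [554.8 237.9  71.7]
17 [[322.0, 83.0], [321.0, 100.0], [320.0, 112.0]] [480.7 226.3  23.8] [555.  237.9  71.9]
20 [[322.0, 84.0], [321.0, 103.0], [320.0, 117.0]] [483.4 226.7  20. ] [555.2 237.9  72. ]
23 [[321.0, 86.0], [321.0, 106.0], [320.0, 122.0]] [486.4 227.2  16.5] [555.3 238.   72.2]
```

View pics/p4s.png

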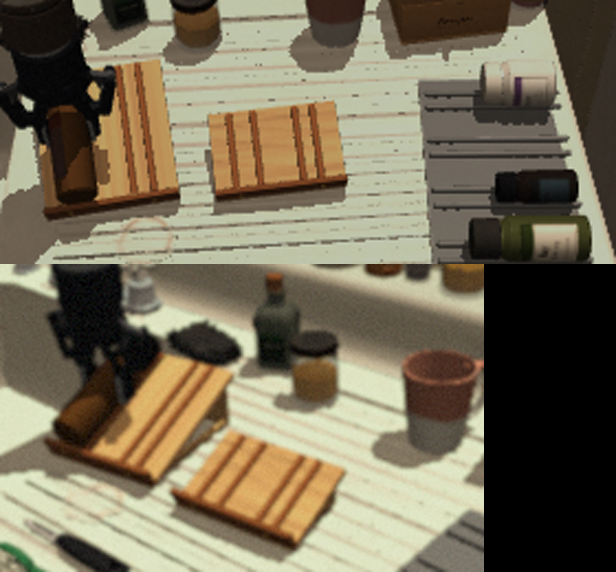

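The side view shows the foot behind an unbroken stop strip. Releasing.

Emit:
arm_command --commands '[-0.001,0,0.0005,0,0,0,0,0,0,0,0,0,0,0,0,0,0,0,0,0]' --jaw 0.78

```text
clock: 17.2
position: [550.5, 236.3, 54.6]
ee_rot: [-0.078, 0.997, 0.002, -0.002]
contact_force: [0.7, -0.1, 0.0]
gripper_width: 66.6
```

Emit:
arm_command --commands '[0,0,-0.01,0,0,0,-0.02,0,0,0,-0.03,0,0,0,-0.03,0,0,0,-0.03,0]'

```text
clock: 17.7
position: [548.0, 233.9, 175.7]
ee_rot: [-0.078, 0.997, -0.001, -0.007]
contact_force: [0.0, 0.9, 0.6]
gripper_width: 66.8
```

```bash
python3 look.py p5; python3 mv.py 391 -294 150 -93.6; python3 -c "
from ov import *
from goal import RP
draw('wrist',cv2.imread('pics/p5w.png'),(90,60,350,260),2.25,{k:v[:3] for k,v in RP.items()},'pics/p5o.png')"
```

```text
at [549.5 235.  177.6] -171.01 tool z [-0.008  0.001 -1.   ] t 17.85 F [-0.3 -0.2 -1.2] w 66.2 d [-158.5 -529.   -27.6] N 15
[0.0159, -0.0332, 0.0019, -5.16, 0.0189, -0.0316, 0.0019, -5.16, 0.0216, -0.0298, 0.0019, -5.16, 0.0242, -0.0277, 0.0019, -5.16, 0.0266, -0.0254, 0.0019, -5.16]
[0.0288, -0.0229, 0.0019, -5.16, 0.0307, -0.0203, 0.0019, -5.16, 0.0324, -0.0174, 0.0019, -5.16, 0.0339, -0.0144, 0.0019, -5.16, 0.035, -0.0113, 0.0019, -5.16]
[0.0359, -0.0081, 0.0019, -5.16, 0.0365, -0.0049, 0.0019, -5.16, 0.0368, -0.0016, 0.0019, -5.16, 0.0368, 0.0018, 0.0019, -5.16, 0.0365, 0.0051, 0.0019, -5.16]
```

View pics/p5o.png

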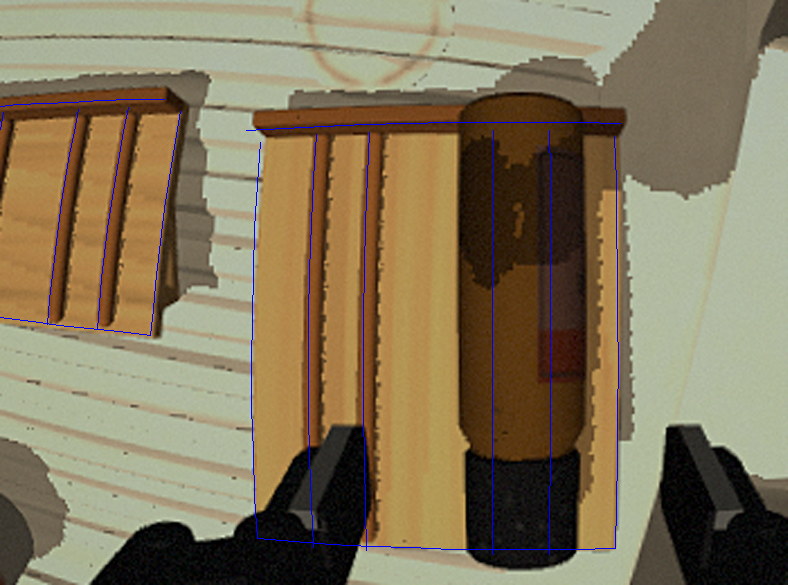

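View pics/p5s.png

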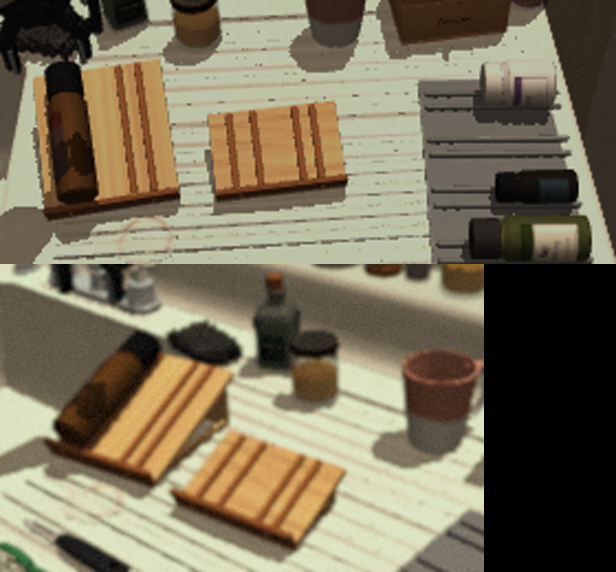

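The tall jar lies in the left channel with its foot at the stop and its cap uphill. Next is the middle jar.

Emit:
arm_command --commands '[0.016,-0.033,0,-5.2,0.019,-0.032,0,-5.2,0.0215,-0.03,0,-5.2,0.024,-0.028,0,-5.2,0.0265,-0.0255,0,-5.2]' --jaw 0.75

```text
clock: 18.35
position: [495.6, 55.3, 175.3]
ee_rot: [-0.312, 0.95, 0.002, -0.006]
contact_force: [2.1, -0.1, -0.6]
gripper_width: 64.3
```

Emit:
arm_command --commands '[0.029,-0.023,0,-5.2,0.031,-0.02,0,-5.2,0.0325,-0.0175,0,-5.2,0.034,-0.0145,0,-5.2,0.035,-0.011,0,-5.2]'

```text
clock: 18.85
position: [442.0, -130.1, 173.9]
ee_rot: [-0.527, 0.85, 0.005, -0.008]
contact_force: [1.2, -0.6, 0.6]
gripper_width: 64.2
```

```bash
python3 mv.py 391 -294 150 -93.6 5
```

```text
at [ 442.  -130.1  173.9] -116.43 tool z [-0.019 -0.    -1.   ] t 18.85 F [ 1.2 -0.6  0.6] w 64.2 d [ -51.  -163.9  -23.9] N 5
[0.0339, -0.0056, 0.005, -4.57, 0.0342, -0.0028, 0.005, -4.57, 0.0343, -0.0001, 0.005, -4.57, 0.0342, 0.0026, 0.005, -4.57, 0.0339, 0.0053, 0.005, -4.57]
```

Emit:
arm_command --commands '[0.034,-0.0055,0.005,-4.6,0.034,-0.003,0.005,-4.6,0.034,0,0.005,-4.6,0.034,0.0025,0.005,-4.6,0.028,0.005,0.005,-4.6]'

```text
clock: 19.35
position: [387.9, -294.2, 147.8]
ee_rot: [-0.692, 0.722, 0.009, -0.008]
contact_force: [0.2, -0.5, -0.8]
gripper_width: 64.0
```

```bash
python3 - <<'E'
from h import *
im=arm.get_image("wrist")
places("wrist",[T[1],T[3]])
J={"middle":(26,132,391,-294,32),"squat":(30,90,631,-321.5,36),"small":(20,94,470,-317,25)}
F=1.6;x0,y0,w,h=100,0,480,350
o=cv2.resize(im[y0:y0+h,x0:x0+w,::-1],None,fx=F,fy=F)
a=np.radians(-3.6);u=np.array([-np.sin(a),np.cos(a),0]);n=np.array([np.cos(a),np.sin(a),0])
for k,(r,L,x,y,z) in J.items():
    c=np.array([x,y,z])
    P=np.array([c+u*L/2+n*r,c+u*L/2-n*r,c-u*L/2-n*r,c-u*L/2+n*r,c+u*L/2+n*r])
    P=np.vstack([np.linspace(P[i],P[i+1],8) for i in range(4)])
    cv2.polylines(o,[np.round((project("wrist",P)+.5-[x0,y0])*F).astype(np.int32)],True,(0,0,255),1)
cv2.imwrite("pics/m1.png",o)
E
python3 mv.py 391 -294 60 -93.6 5
```

```text
wrist middle_jar_centre 0.64 [ 390.  -299.2   30.8]
wrist small_jar_centre 0.89 [ 466.6 -320.6   21.8]
wrist small_jar_centre 0.4 [548.8 -10.8   2.3]
at [ 387.7 -293.8  147.3] -92.85 tool z [-0.024  0.002 -1.   ] t 19.5 F [1.2 0.7 0.3] w 64.3 d [  3.3  -0.2 -87.3] N 5
[0.0, -0.0011, 0.0174, 0.15, 0.0, -0.0011, 0.0174, 0.15, 0.0, -0.0011, 0.0174, 0.15, 0.0, -0.0011, 0.0174, 0.15, 0.0, -0.0011, 0.0174, 0.15]
```

View pics/m1.png

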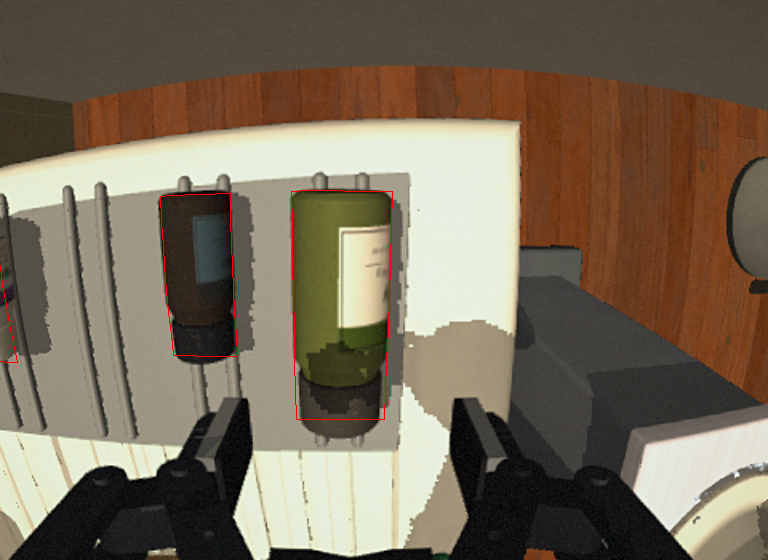

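Emit:
arm_command --commands '[0.0005,-0.001,0.017,0.1,0.0005,-0.001,0.017,0.1,0,-0.001,0.017,0.1,0,-0.001,0.017,0.1,0,-0.001,0.014,0.1]'

```text
clock: 20.0
position: [392.9, -292.3, 64.9]
ee_rot: [-0.686, 0.728, 0.007, -0.007]
contact_force: [0.4, 0.4, 0.0]
gripper_width: 64.0
```

```bash
python3 mv.py 391 -296 17 -93.6 5
```

```text
at [ 392.9 -292.3   64.9] -93.37 tool z [-0.019  0.001 -1.   ] t 20.0 F [0.4 0.4 0. ] w 64.0 d [ -1.9  -3.7 -47.9] N 5
[0.0008, 0.0002, 0.0096, 0.05, 0.0008, 0.0002, 0.0096, 0.05, 0.0008, 0.0002, 0.0096, 0.05, 0.0008, 0.0002, 0.0096, 0.05, 0.0008, 0.0002, 0.0096, 0.05]
```

Emit:
arm_command --commands '[0.001,0.0002,0.01,0,0.001,0.0002,0.01,0,0.001,0.0002,0.01,0,0.001,0,0.008,0,0,0,0.005,0]'

```text
clock: 20.5
position: [391.7, -294.2, 18.8]
ee_rot: [-0.687, 0.727, 0.008, -0.007]
contact_force: [0.0, -0.5, 0.8]
gripper_width: 64.2
```

Emit:
arm_command --commands '[0,0,0,0,0,0,0,0,0,0,0,0,0,0,0,0,0,0,0,0]' --jaw 0.25

```text
clock: 21.0
position: [390.7, -294.1, 18.7]
ee_rot: [-0.687, 0.727, 0.008, -0.007]
contact_force: [1.3, 0.4, -1.0]
gripper_width: 49.8
```

Emit:
arm_command --commands '[0,0,-0.008,0,0,0,-0.012,0,0,0,-0.03,0,0,0,-0.035,0,0,0,-0.035,0]'

```text
clock: 21.5
position: [387.4, -291.7, 136.5]
ee_rot: [-0.685, 0.728, 0.018, -0.011]
contact_force: [0.5, -0.6, -4.7]
gripper_width: 49.9
```

```bash
python3 - <<'E'
from h import *
im=arm.get_image("wrist");cv2.imwrite("pics/m2.png",im[:,:,::-1])
E
python3 mv.py 558 159 150 -171.2
```

```text
at [ 391.2 -293.8  142.9] -93.35 tool z [-0.03   0.005 -1.   ] t 21.55 F [ 0.7 -1.5 -0.4] w 49.3 d [166.8 452.8   7.1] N 15
[-0.0308, -0.0093, -0.0007, 5.19, -0.0315, -0.0065, -0.0007, 5.19, -0.032, -0.0036, -0.0007, 5.19, -0.0322, -0.0007, -0.0007, 5.19, -0.0321, 0.0022, -0.0007, 5.19]
[-0.0318, 0.0051, -0.0007, 5.19, -0.0312, 0.0079, -0.0007, 5.19, -0.0303, 0.0107, -0.0007, 5.19, -0.0292, 0.0134, -0.0007, 5.19, -0.0279, 0.016, -0.0007, 5.19]
[-0.0263, 0.0185, -0.0007, 5.19, -0.0246, 0.0208, -0.0007, 5.19, -0.0226, 0.0229, -0.0007, 5.19, -0.0204, 0.0249, -0.0007, 5.19, -0.0181, 0.0266, -0.0007, 5.19]
```

View pics/m2.png

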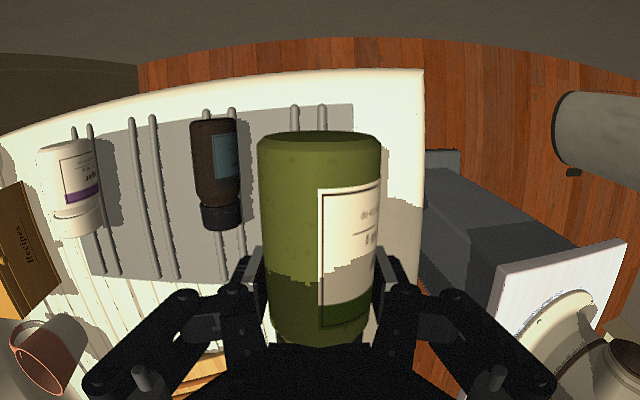

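Emit:
arm_command --commands '[-0.031,-0.009,-0.004,5.2,-0.0315,-0.0065,-0.004,5.2,-0.032,-0.0035,-0.004,5.2,-0.032,-0.0005,-0.004,5.2,-0.032,0.002,-0.004,5.2]'

```text
clock: 22.05
position: [447.1, -140.9, 164.8]
ee_rot: [-0.493, 0.87, 0.009, -0.01]
contact_force: [0.9, -0.0, -4.1]
gripper_width: 50.0
```

Emit:
arm_command --commands '[-0.032,0.005,-0.001,5.2,-0.031,0.008,-0.001,5.2,-0.03,0.0105,-0.001,5.2,-0.029,0.0135,-0.001,5.2,-0.028,0.016,-0.001,5.2]'

```text
clock: 22.55
position: [506.1, 14.2, 168.7]
ee_rot: [-0.274, 0.962, 0.008, -0.013]
contact_force: [0.7, -0.2, -5.5]
gripper_width: 49.7
```

```bash
python3 mv.py 558 159 150 -171.2
```

```text
at [506.1  14.2 168.7] -148.17 tool z [-0.029  0.008 -1.   ] t 22.55 F [ 0.7 -0.2 -5.5] w 49.7 d [ 51.9 144.8 -18.7] N 5
[-0.0242, 0.0191, 0.0037, 4.61, -0.0226, 0.0209, 0.0037, 4.61, -0.0208, 0.0227, 0.0037, 4.61, -0.0189, 0.0243, 0.0037, 4.61, -0.0169, 0.0257, 0.0037, 4.61]
```

Emit:
arm_command --commands '[-0.024,0.019,0.004,4.6,-0.0225,0.021,0.004,4.6,-0.021,0.0225,0.004,4.6,-0.019,0.024,0.004,4.6,-0.015,0.02,0.004,4.6]'

```text
clock: 23.05
position: [557.0, 158.6, 146.1]
ee_rot: [-0.068, 0.998, 0.006, -0.017]
contact_force: [0.0, -1.2, -5.2]
gripper_width: 49.8
```

```bash
python3 mv.py 560 159 100 -171.2 5
```

```text
at [557.  158.6 146.1] -172.19 tool z [-0.034  0.009 -0.999] t 23.05 F [ 0.  -1.2 -5.2] w 49.8 d [  3.    0.4 -46.1] N 5
[-0.0009, -0.0001, 0.0092, -0.2, -0.0009, -0.0001, 0.0092, -0.2, -0.0009, -0.0001, 0.0092, -0.2, -0.0009, -0.0001, 0.0092, -0.2, -0.0009, -0.0001, 0.0092, -0.2]
```

Emit:
arm_command --commands '[-0.001,0,0.009,-0.2,-0.001,0,0.009,-0.2,-0.001,0,0.009,-0.2,-0.001,0,0.009,-0.2,-0.001,0,0.007,-0.2]'

```text
clock: 23.55
position: [559.0, 160.5, 98.3]
ee_rot: [-0.078, 0.997, 0.006, -0.018]
contact_force: [0.0, -0.9, -3.9]
gripper_width: 49.6
```

```bash
cat > lk.py <<'E'
import sys,subprocess
from ov import *
from goal import RP
t=sys.argv[1]
im=arm.get_image("wrist")[:,:,::-1].copy()
x0=int(sys.argv[2]) if len(sys.argv)>2 else 90
draw('wrist',im,(x0,40,350,270),2.2,{k:v[:3] for k,v in RP.items()},f'pics/{t}o.png')
s=arm.read_state();print("torque",np.round(s['wrist_torque'],2),"F",np.round(s['contact_force'],1),s["position"].round(1))
E
python3 lk.py m3 150; python3 mv.py 560 159 85 -171.2 5
```

```text
torque [-0.04 -0.02  0.02] F [-0.4  0.5 -6.4] [558.3 160.1  97. ]
at [558.3 160.1  97. ] -171.06 tool z [-0.04   0.007 -0.999] t 23.6 F [-0.4  0.5 -6.4] w 49.8 d [  1.7  -1.1 -12. ] N 5
[-0.0004, -0.0003, 0.0024, 0.03, -0.0004, -0.0003, 0.0024, 0.03, -0.0004, -0.0003, 0.0024, 0.03, -0.0004, -0.0003, 0.0024, 0.03, -0.0004, -0.0003, 0.0024, 0.03]
```

View pics/m3o.png

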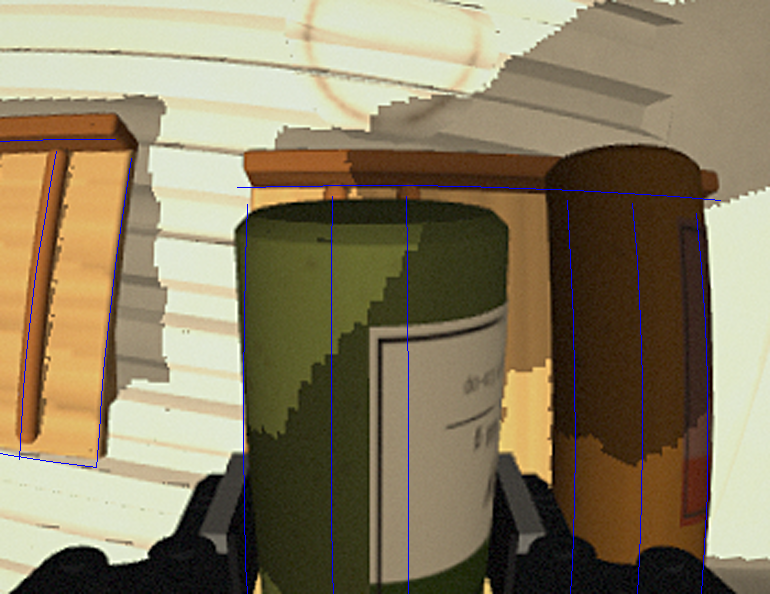

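Emit:
arm_command --commands '[-0.0004,-0.0002,0.003,0,-0.0004,-0.0002,0.003,0,-0.0004,-0.0002,0.003,0,-0.0004,-0.0002,0.003,0,-0.0004,-0.0002,0.003,0]'

```text
clock: 24.1
position: [560.9, 158.8, 81.9]
ee_rot: [-0.077, 0.997, 0.006, -0.018]
contact_force: [0.6, 0.2, -4.2]
gripper_width: 50.2
```

Emit:
arm_command --commands '[0,0,0.002,0,0,0,0.002,0,0,0,0.002,0,0,0,0.002,0,0,0,0.002,0]'

```text
clock: 24.6
position: [559.9, 158.5, 75.3]
ee_rot: [-0.078, 0.997, 0.005, -0.018]
contact_force: [-5.8, -1.5, 4.0]
gripper_width: 49.9
```

```bash
python3 mv.py 558 159 54 -171.2 5
```

```text
at [559.9 158.5  75.3] -171.03 tool z [-0.038  0.007 -0.999] t 24.6 F [-5.8 -1.5  4. ] w 49.9 d [ -1.9   0.5 -21.3] N 5
[0.0002, 0.0001, 0.0043, 0.03, 0.0002, 0.0001, 0.0043, 0.03, 0.0002, 0.0001, 0.0043, 0.03, 0.0002, 0.0001, 0.0043, 0.03, 0.0002, 0.0001, 0.0043, 0.03]
```

Emit:
arm_command --commands '[0,0,0.002,0,0,0,0.002,0,0,0,0.002,0,0,0,0.002,0,0,0,0.002,0]'

```text
clock: 25.1
position: [558.7, 158.2, 71.7]
ee_rot: [-0.079, 0.997, 0.005, -0.017]
contact_force: [-5.2, -0.4, 5.4]
gripper_width: 49.6
```

Emit:
arm_command --commands '[0,0,0.002,0,0,0,0.002,0,0,0,0.002,0,0,0,0.001,0,0,0,0.001,0]'

```text
clock: 25.6
position: [558.1, 158.4, 69.2]
ee_rot: [-0.08, 0.997, 0.005, -0.016]
contact_force: [-5.4, -0.9, 4.3]
gripper_width: 49.6
```

```bash
python3 lk.py m4 150; python3 mv.py 558 159 54 -171.2 5
```

```text
torque [-0.28  0.84 -0.07] F [-4.5  0.4  4.9] [558.1 158.4  69.1]
at [558.1 158.4  69.1] -170.81 tool z [-0.032  0.008 -0.999] t 25.65 F [-4.5  0.4  4.9] w 49.4 d [ -0.1   0.6 -15.1] N 5
[-0.0001, 0.0001, 0.003, 0.08, -0.0001, 0.0001, 0.003, 0.08, -0.0001, 0.0001, 0.003, 0.08, -0.0001, 0.0001, 0.003, 0.08, -0.0001, 0.0001, 0.003, 0.08]
```

View pics/m4o.png

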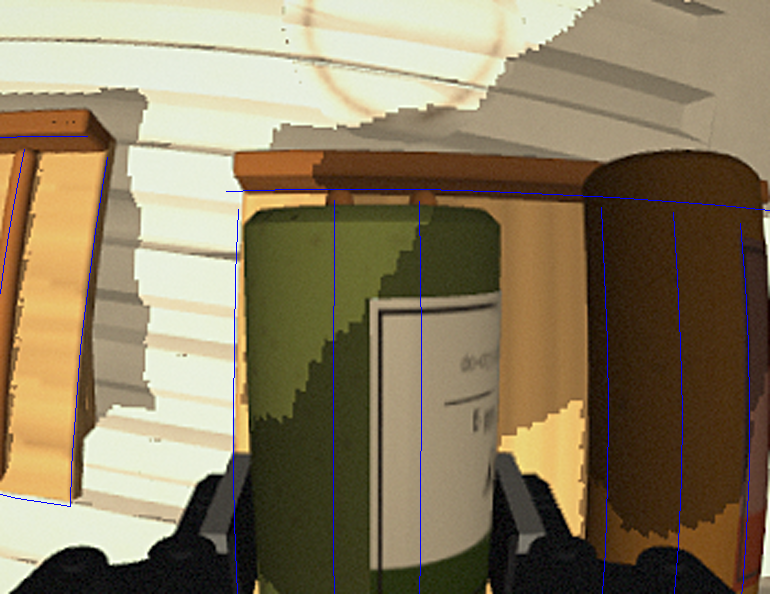

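Emit:
arm_command --commands '[-0.0005,0.0005,0.003,0,-0.0005,0.0005,0.003,0,-0.0005,0.0005,0.003,0,0,0,0.003,0,0,0,0.003,0]'

```text
clock: 26.15
position: [556.2, 159.0, 56.0]
ee_rot: [-0.08, 0.997, 0.004, -0.018]
contact_force: [-11.0, -0.1, 21.4]
gripper_width: 49.8
```

Emit:
arm_command --commands '[0,0,0.002,0,0,0,0.002,0,0,0,0.002,0,0,0,0.002,0,0,0,0.001,0]'

```text
clock: 26.65
position: [556.2, 158.9, 56.5]
ee_rot: [-0.082, 0.996, 0.003, -0.017]
contact_force: [-5.7, -1.5, 5.4]
gripper_width: 49.8
```

```bash
python3 lk.py m5 150; python3 mv.py 550 158 51 -171.2 5
```

```text
torque [-0.29  1.29 -0.13] F [-6.1 -0.4  7.8] [556.2 158.8  56.4]
at [556.2 158.8  56.4] -170.61 tool z [-0.034  0.003 -0.999] t 26.7 F [-6.1 -0.4  7.8] w 49.7 d [-6.2 -0.8 -5.4] N 5
[0.0012, 0.0, 0.0011, 0.12, 0.0012, 0.0, 0.0011, 0.12, 0.0012, 0.0, 0.0011, 0.12, 0.0012, 0.0, 0.0011, 0.12, 0.0012, 0.0, 0.0011, 0.12]
```

View pics/m5o.png

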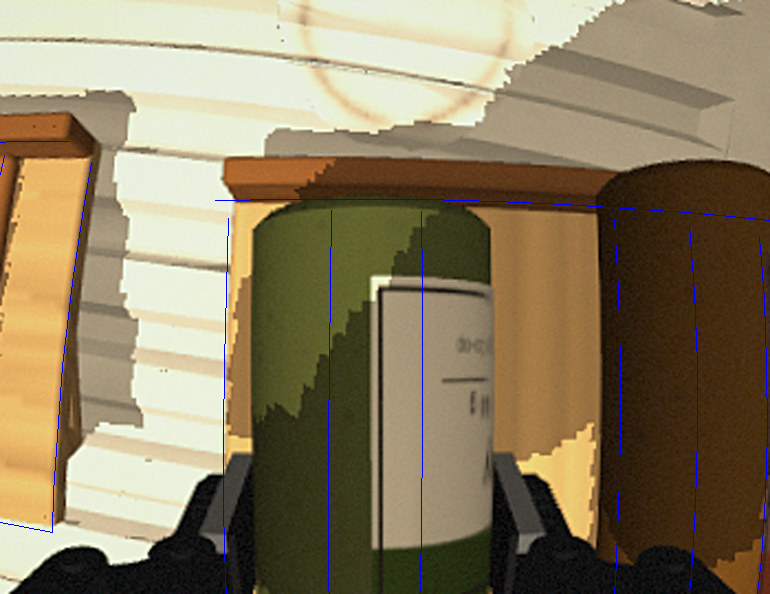

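Emit:
arm_command --commands '[0.0025,0,0.0008,0,0.0025,0,0.0008,0,0.0025,0,0.0008,0,0.002,0,0.0007,0,0.002,0,0.0006,0]'

```text
clock: 27.2
position: [550.3, 158.7, 54.0]
ee_rot: [-0.082, 0.997, 0.005, -0.01]
contact_force: [0.3, -0.1, 0.1]
gripper_width: 49.8
```

Emit:
arm_command --commands '[0.002,0,0.0007,0,0.002,0,0.0007,0,0.002,0,0.0007,0,0.002,0,0.0007,0,0,0,0,0]'

```text
clock: 27.7
position: [543.8, 158.0, 51.6]
ee_rot: [-0.083, 0.997, 0.006, -0.008]
contact_force: [1.4, -0.9, -0.2]
gripper_width: 49.8
```

```bash
python3 lk.py m6 150; python3 look.py m6
```

```text
torque [-0.4  -0.94 -0.12] F [ 2.3 -1.5  0.3] [543.8 157.9  51.6]
```

View pics/m6o.png

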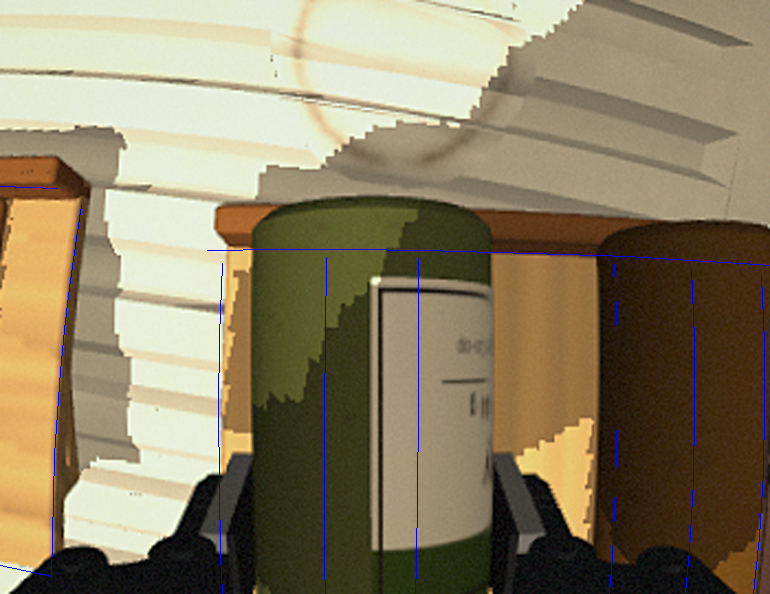

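View pics/m6s.png

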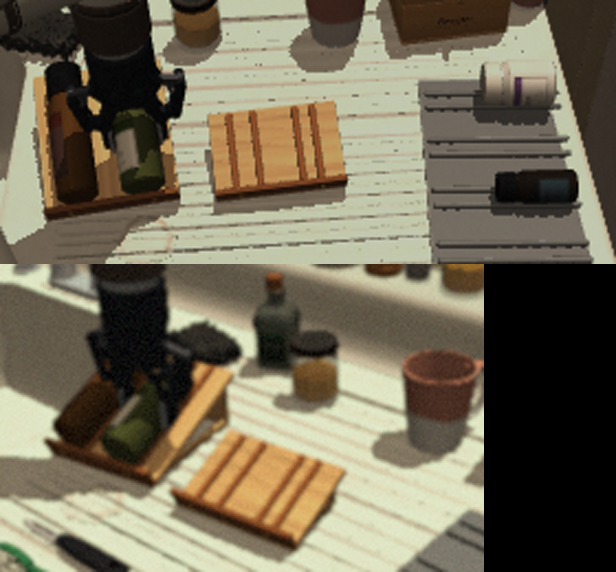

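Emit:
arm_command --commands '[0,0,0,0,0,0,0,0,0,0,0,0,0,0,0,0,0,0,0,0]' --jaw 0.7

```text
clock: 28.4
position: [539.9, 157.4, 50.1]
ee_rot: [-0.082, 0.997, 0.005, -0.012]
contact_force: [0.9, 0.3, -0.3]
gripper_width: 60.0
```

Emit:
arm_command --commands '[0,0,-0.01,0,0,0,-0.02,0,0,0,-0.03,0,0,0,-0.03,0,0,0,-0.03,0]'

```text
clock: 28.9
position: [540.1, 155.1, 171.6]
ee_rot: [-0.082, 0.996, 0.002, -0.018]
contact_force: [0.3, 0.9, -0.3]
gripper_width: 59.7
```

```bash
python3 lk.py m7 150; python3 look.py m7; python3 mv.py 631 -321 150 -93.6
```

```text
torque [ 0.05 -0.27  0.04] F [1.1 0.4 4.1] [543.6 156.2 177.9]
at [540.4 155.4 171.1] -170.58 tool z [-0.034  0.003 -0.999] t 29.1 F [-0.6 -0.  -0.3] w 59.8 d [  90.6 -476.4  -21.1] N 15
[-0.0008, -0.0323, 0.0011, -5.13, 0.0021, -0.0323, 0.0011, -5.13, 0.005, -0.032, 0.0011, -5.13, 0.0078, -0.0314, 0.0011, -5.13, 0.0106, -0.0306, 0.0011, -5.13]
[0.0133, -0.0295, 0.0011, -5.13, 0.0159, -0.0282, 0.0011, -5.13, 0.0183, -0.0267, 0.0011, -5.13, 0.0206, -0.0249, 0.0011, -5.13, 0.0228, -0.023, 0.0011, -5.13]
[0.0247, -0.0208, 0.0011, -5.13, 0.0265, -0.0185, 0.0011, -5.13, 0.0281, -0.0161, 0.0011, -5.13, 0.0294, -0.0135, 0.0011, -5.13, 0.0305, -0.0108, 0.0011, -5.13]
```

View pics/m7o.png

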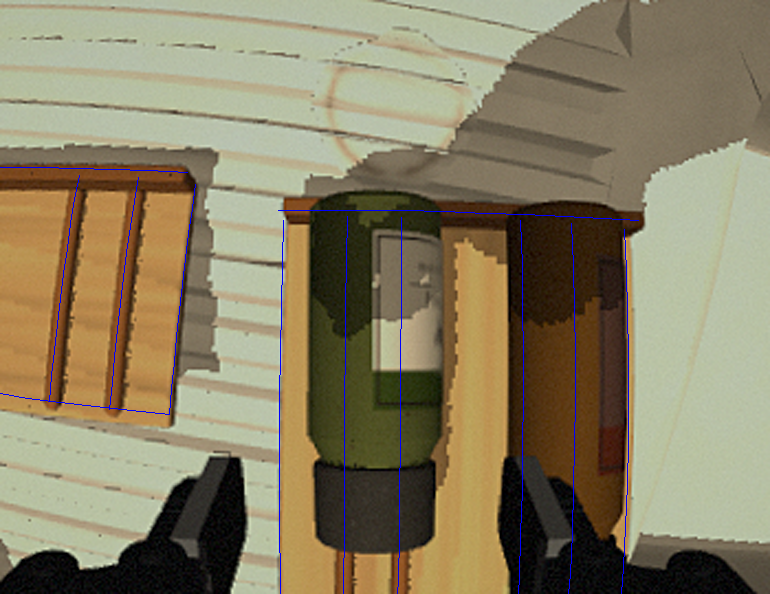

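View pics/m7s.png

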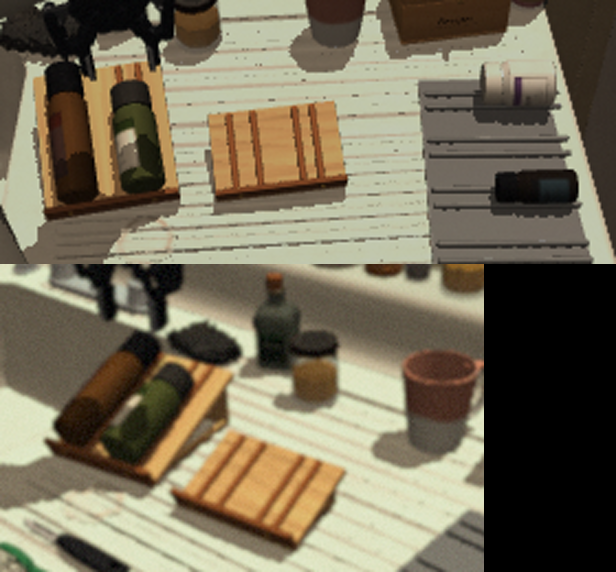

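Middle jar is in place beside the tall one. Now the squat jar.

Emit:
arm_command --commands '[-0.001,-0.032,0,-5.1,0.002,-0.032,0,-5.1,0.005,-0.032,0,-5.1,0.008,-0.031,0,-5.1,0.0105,-0.0305,0,-5.1]' --jaw 0.86

```text
clock: 29.6
position: [568.2, -4.3, 164.1]
ee_rot: [-0.312, 0.95, 0.007, -0.021]
contact_force: [0.3, -1.4, 0.6]
gripper_width: 73.4
```

Emit:
arm_command --commands '[0.013,-0.0295,0,-5.1,0.016,-0.028,0,-5.1,0.018,-0.0265,0,-5.1,0.0205,-0.025,0,-5.1,0.023,-0.023,0,-5.1]'

```text
clock: 30.1
position: [598.8, -168.3, 154.7]
ee_rot: [-0.521, 0.853, 0.017, -0.026]
contact_force: [0.3, 0.8, 0.0]
gripper_width: 73.3
```

```bash
python3 mv.py 631 -321 150 -93.6 5
```

```text
at [ 598.8 -168.3  154.7] -117.06 tool z [-0.062  0.001 -0.998] t 30.1 F [0.3 0.8 0. ] w 73.3 d [  32.2 -152.7   -4.7] N 5
[0.0242, -0.0197, 0.0005, -4.69, 0.0258, -0.0176, 0.0005, -4.69, 0.0271, -0.0155, 0.0005, -4.69, 0.0283, -0.0132, 0.0005, -4.69, 0.0293, -0.0108, 0.0005, -4.69]
```

Emit:
arm_command --commands '[0.024,-0.02,0,-4.7,0.026,-0.0175,0,-4.7,0.027,-0.0155,0,-4.7,0.028,-0.013,0,-4.7,0.022,-0.008,0,-4.7]'

```text
clock: 30.6
position: [626.3, -318.9, 143.0]
ee_rot: [-0.69, 0.723, 0.029, -0.026]
contact_force: [0.7, 0.3, -0.9]
gripper_width: 73.5
```

```bash
cat > jl.py <<'E'
from h import *
im=arm.get_image("wrist")
places("wrist",[T[2],T[3]])
J={"squat":(30,90,631,-321.5,36),"small":(20,94,470,-317,25)}
F=1.6;x0,y0,w,h=100,0,480,350
o=cv2.resize(im[y0:y0+h,x0:x0+w,::-1],None,fx=F,fy=F)
a=np.radians(-3.6);u=np.array([-np.sin(a),np.cos(a),0]);n=np.array([np.cos(a),np.sin(a),0])
for k,(r,L,x,y,z) in J.items():
    c=np.array([x,y,z])
    P=np.array([c+u*L/2+n*r,c+u*L/2-n*r,c-u*L/2-n*r,c-u*L/2+n*r,c+u*L/2+n*r])
    P=np.vstack([np.linspace(P[i],P[i+1],8) for i in range(4)])
    cv2.polylines(o,[np.round((project("wrist",P)+.5-[x0,y0])*F).astype(np.int32)],True,(0,0,255),1)
import sys
cv2.imwrite(f"pics/{sys.argv[1]}.png",o)
E
python3 jl.py q1; python3 mv.py 631 -321 70 -93.6 5
```

```text
wrist squat_jar_centre 0.75 [ 791.1 -108.7   -1.8]
wrist squat_jar_centre 0.59 [ 629.  -324.9   36.9]
wrist small_jar_centre 0.83 [ 471.7 -322.3   24.4]
at [ 625.9 -318.4  142.5] -93.03 tool z [-0.079  0.006 -0.997] t 30.75 F [-0.9 -0.1  0.6] w 73.1 d [  5.1  -2.6 -72.5] N 5
[0.0005, -0.0022, 0.0144, 0.11, 0.0005, -0.0022, 0.0144, 0.11, 0.0005, -0.0022, 0.0144, 0.11, 0.0005, -0.0022, 0.0144, 0.11, 0.0005, -0.0022, 0.0144, 0.11]
```

View pics/q1.png

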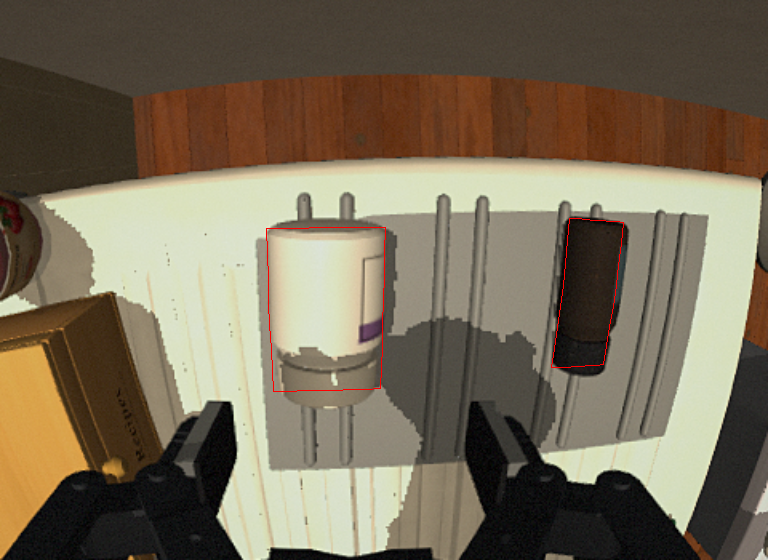

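Emit:
arm_command --commands '[0.0005,-0.0015,0.016,0.1,0.0005,-0.0015,0.016,0.1,0.0005,-0.001,0.016,0.1,0.0005,-0.001,0.015,0.1,0.0005,-0.001,0.014,0.1]'

```text
clock: 31.25
position: [625.0, -316.4, 62.2]
ee_rot: [-0.684, 0.728, 0.03, -0.027]
contact_force: [0.6, 0.1, 0.0]
gripper_width: 73.3
```

```bash
python3 mv.py 629.5 -322 22 -93.6 5
```

```text
at [ 625.  -316.4   62.2] -93.57 tool z [-0.08   0.007 -0.997] t 31.25 F [0.6 0.1 0. ] w 73.3 d [  4.5  -5.6 -40.2] N 5
[0.0011, -0.0016, 0.0079, 0.01, 0.0011, -0.0016, 0.0079, 0.01, 0.0011, -0.0016, 0.0079, 0.01, 0.0011, -0.0016, 0.0079, 0.01, 0.0011, -0.0016, 0.0079, 0.01]
```

Emit:
arm_command --commands '[0.001,-0.003,0,0,0.001,-0.002,0.002,0,0.001,-0.001,0.006,0,0.001,-0.001,0.008,0,0.001,0,0.008,0]'

```text
clock: 31.75
position: [630.7, -320.9, 36.0]
ee_rot: [-0.685, 0.728, 0.03, -0.027]
contact_force: [0.1, -0.4, -0.4]
gripper_width: 73.4
```

```bash
python3 mv.py 629.5 -322 21 -93.6 5
```

```text
at [ 630.7 -320.9   36. ] -93.51 tool z [-0.08   0.007 -0.997] t 31.75 F [ 0.1 -0.4 -0.4] w 73.4 d [ -1.2  -1.1 -15. ] N 5
[0.0002, -0.0, 0.003, 0.02, 0.0002, -0.0, 0.003, 0.02, 0.0002, -0.0, 0.003, 0.02, 0.0002, -0.0, 0.003, 0.02, 0.0002, -0.0, 0.003, 0.02]
```

Emit:
arm_command --commands '[0,0,0.003,0,0,0,0.003,0,0,0,0.003,0,0,0,0.003,0,0,0,0.002,0]'

```text
clock: 32.25
position: [628.8, -321.1, 20.0]
ee_rot: [-0.684, 0.728, 0.031, -0.027]
contact_force: [-0.0, 0.9, 1.0]
gripper_width: 72.9
```

Emit:
arm_command --commands '[0,0,0,0,0,0,0,0,0,0,0,0,0,0,0,0,0,0,0,0]' --jaw 0.35

```text
clock: 32.75
position: [629.1, -321.2, 20.3]
ee_rot: [-0.684, 0.728, 0.03, -0.027]
contact_force: [0.7, -0.0, -0.4]
gripper_width: 58.1
```

Emit:
arm_command --commands '[0,0,-0.008,0,0,0,-0.012,0,0,0,-0.03,0,0,0,-0.035,0,0,0,-0.035,0]'

```text
clock: 33.25
position: [632.4, -319.2, 132.9]
ee_rot: [-0.683, 0.729, 0.042, -0.031]
contact_force: [0.8, 0.6, -5.8]
gripper_width: 57.7
```

```bash
python3 - <<'E'
from h import *
im=arm.get_image("wrist");cv2.imwrite("pics/q2.png",im[:,:,::-1])
E
python3 mv.py 537 28 150 -176
```

```text
at [ 636.3 -321.2  141.3] -93.66 tool z [-0.092  0.012 -0.996] t 33.3 F [ 3.4 -1.   2.1] w 57.3 d [-99.3 349.2   8.7] N 10
[-0.0342, 0.0121, 0.0004, 8.23, -0.0321, 0.0169, 0.0004, 8.23, -0.0294, 0.0213, 0.0004, 8.23, -0.026, 0.0253, 0.0004, 8.23, -0.0221, 0.0288, 0.0004, 8.23]
[-0.0178, 0.0317, 0.0004, 8.23, -0.013, 0.0339, 0.0004, 8.23, -0.0081, 0.0354, 0.0004, 8.23, -0.0029, 0.0362, 0.0004, 8.23, 0.0023, 0.0362, 0.0004, 8.23]
```

View pics/q2.png

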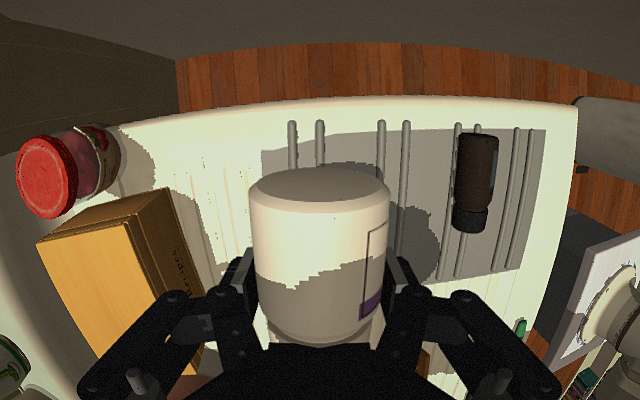

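Emit:
arm_command --commands '[-0.023,0.007,-0.003,5.5,-0.022,0.009,-0.003,5.5,-0.022,0.011,-0.002,5.5,-0.02,0.013,-0.002,5.5,-0.019,0.015,0,5.5]'

```text
clock: 33.8
position: [611.3, -202.8, 158.4]
ee_rot: [-0.48, 0.876, 0.026, -0.034]
contact_force: [-0.2, 0.1, -4.2]
gripper_width: 57.8
```

```bash
python3 mv.py 537 28 140 -176
```

```text
at [ 611.3 -202.8  158.4] -122.52 tool z [-0.085  0.013 -0.996] t 33.8 F [-0.2  0.1 -4.2] w 57.8 d [-74.3 230.8 -18.4] N 10
[-0.0155, 0.0185, 0.0027, 5.35, -0.0137, 0.0199, 0.0027, 5.35, -0.0118, 0.0211, 0.0027, 5.35, -0.0098, 0.0221, 0.0027, 5.35, -0.0077, 0.0229, 0.0027, 5.35]
[-0.0055, 0.0235, 0.0027, 5.35, -0.0033, 0.0239, 0.0027, 5.35, -0.0011, 0.0241, 0.0027, 5.35, 0.0012, 0.0241, 0.0027, 5.35, 0.0034, 0.0239, 0.0027, 5.35]
```

Emit:
arm_command --commands '[-0.005,0.035,0,5.3,-0.002,0.038,0,5.3,0.002,0.04,0,5.3,0.005,0.04,0,5.3,0.008,0.038,0,5.3]'

```text
clock: 34.3
position: [463.5, -69.9, 171.2]
ee_rot: [-0.256, 0.966, 0.018, -0.039]
contact_force: [0.0, 1.0, -4.4]
gripper_width: 57.7
```

```bash
python3 mv.py 537 28 140 -176
```

```text
at [463.5 -69.9 171.2] -150.21 tool z [-0.083  0.014 -0.996] t 34.3 F [ 0.   1.  -4.4] w 57.7 d [ 73.5  97.9 -31.2] N 5
[-0.0229, 0.0094, 0.0053, 5.16, -0.0219, 0.0114, 0.0053, 5.16, -0.0208, 0.0134, 0.0053, 5.16, -0.0195, 0.0152, 0.0053, 5.16, -0.0181, 0.0169, 0.0053, 5.16]
```

Emit:
arm_command --commands '[-0.023,0.0095,0.005,5.2,-0.022,0.0115,0.005,5.2,-0.021,0.0135,0.005,5.2,-0.0195,0.015,0.005,5.2,-0.014,0.014,0.005,5.2]'

```text
clock: 34.8
position: [528.2, 28.9, 145.0]
ee_rot: [-0.023, 0.999, 0.01, -0.04]
contact_force: [-0.1, 0.0, -4.4]
gripper_width: 57.7
```

```bash
python3 lk.py q3 150; python3 mv.py 536 28 95 -176 5
```

```text
torque [ 0.15 -0.75 -0.01] F [ 2.   0.3 -5.6] [530.   31.  144.1]
at [530.   31.  144.1] -177.37 tool z [-0.08   0.019 -0.997] t 34.85 F [ 2.   0.3 -5.6] w 57.7 d [  6.   -3.  -49.1] N 5
[-0.0019, -0.0009, 0.0097, -0.27, -0.0019, -0.0009, 0.0097, -0.27, -0.0019, -0.0009, 0.0097, -0.27, -0.0019, -0.0009, 0.0097, -0.27, -0.0019, -0.0009, 0.0097, -0.27]
```

View pics/q3o.png

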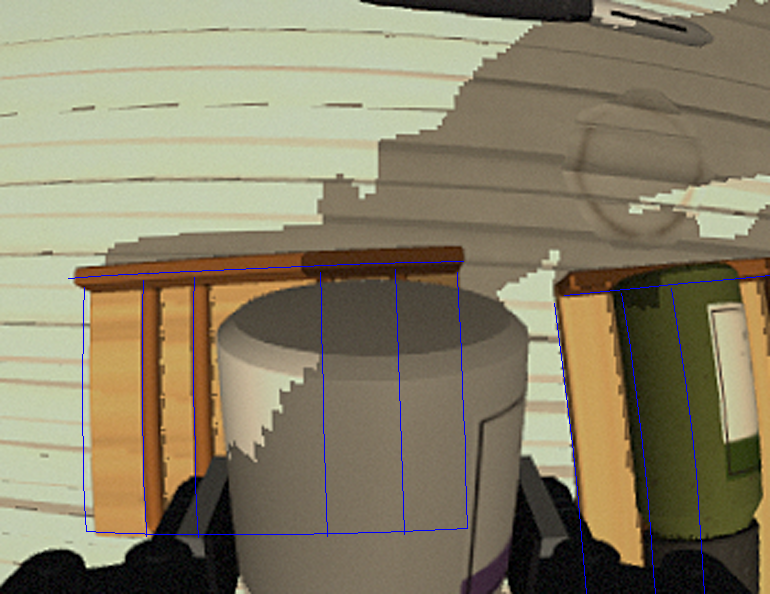

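```bash
sed -i 's/549,-10,4.0/551,-8,4.0/' goal.py; python3 mv.py 538 30 85 -176 5
```

```text
at [530.   31.  144.1] -177.37 tool z [-0.08   0.019 -0.997] t 34.85 F [ 2.   0.3 -5.6] w 57.7 d [  8.   -1.  -59.1] N 5
[-0.0025, -0.0005, 0.0116, -0.27, -0.0025, -0.0005, 0.0116, -0.27, -0.0025, -0.0006, 0.0116, -0.27, -0.0025, -0.0006, 0.0116, -0.27, -0.0025, -0.0006, 0.0116, -0.27]
```

Emit:
arm_command --commands '[-0.003,-0.0005,0.012,-0.3,-0.003,-0.0005,0.012,-0.3,-0.002,-0.0005,0.012,-0.3,-0.002,-0.0005,0.01,-0.3,-0.002,-0.0005,0.008,-0.3]'

```text
clock: 35.35
position: [537.0, 29.5, 85.4]
ee_rot: [-0.037, 0.998, 0.011, -0.04]
contact_force: [0.1, -0.3, -4.9]
gripper_width: 57.4
```

```bash
python3 mv.py 538 30 48 -176 5;  python3 lk.py q4 150
```

```text
at [537.   29.5  85.4] -175.65 tool z [-0.08   0.019 -0.997] t 35.35 F [ 0.1 -0.3 -4.9] w 57.4 d [  1.    0.5 -37.4] N 5
[-0.0008, -0.0001, 0.0074, 0.07, -0.0008, -0.0001, 0.0074, 0.07, -0.0008, -0.0001, 0.0074, 0.07, -0.0008, -0.0001, 0.0074, 0.07, -0.0008, -0.0001, 0.0074, 0.07]
torque [-0.07 -0.24  0.  ] F [-1.  -0.1 -6.4] [536.3  29.3  84. ]
```

View pics/q4o.png

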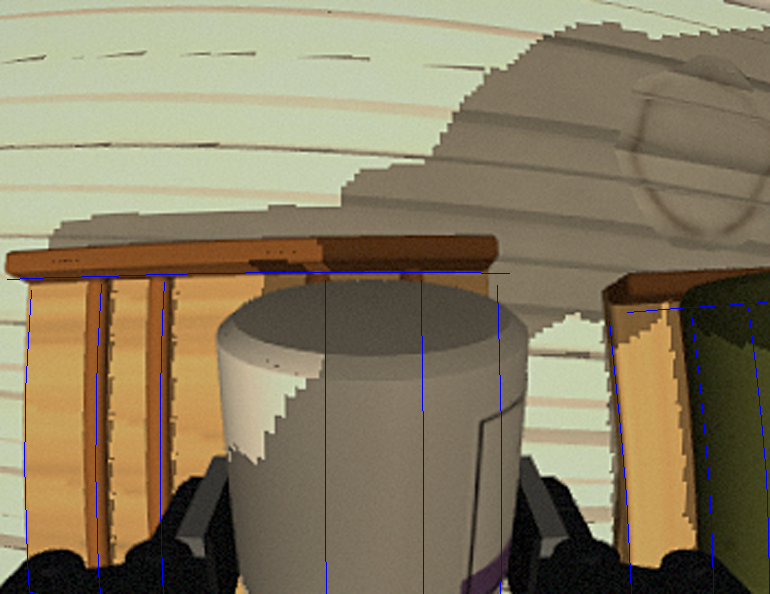

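Emit:
arm_command --commands '[-0.001,-0.0005,0.003,0,-0.001,-0.0005,0.003,0,-0.0005,-0.0005,0.003,0,-0.0005,0,0.003,0,-0.0005,0,0.003,0]'

```text
clock: 35.9
position: [539.8, 27.8, 68.3]
ee_rot: [-0.037, 0.998, 0.011, -0.04]
contact_force: [0.1, 0.1, -5.2]
gripper_width: 58.0
```

Emit:
arm_command --commands '[0,0,0.002,0,0,0,0.002,0,0,0,0.002,0,0,0,0.002,0,0,0,0.002,0]'

```text
clock: 36.4
position: [539.2, 27.7, 63.1]
ee_rot: [-0.039, 0.998, 0.01, -0.039]
contact_force: [-5.7, -0.0, 8.2]
gripper_width: 57.5
```

Emit:
arm_command --commands '[0,0,0.002,0,0,0,0.002,0,0,0,0.002,0,0,0,0.002,0,0,0,0.002,0]'

```text
clock: 36.9
position: [539.2, 27.5, 63.0]
ee_rot: [-0.041, 0.998, 0.009, -0.037]
contact_force: [-4.8, -0.5, 7.3]
gripper_width: 57.6
```

```bash
python3 mv.py 538 29 48 -176 5;  python3 lk.py q5 150
```

```text
at [539.2  27.5  63. ] -175.28 tool z [-0.074  0.016 -0.997] t 36.9 F [-4.8 -0.5  7.3] w 57.6 d [ -1.2   1.5 -15. ] N 5
[-0.0, 0.0003, 0.003, 0.14, -0.0, 0.0003, 0.003, 0.14, -0.0, 0.0003, 0.003, 0.14, -0.0, 0.0003, 0.003, 0.14, -0.0, 0.0003, 0.003, 0.14]
torque [-0.05  0.93  0.01] F [-4.9 -0.   6.7] [539.2  27.5  63. ]
```

View pics/q5o.png

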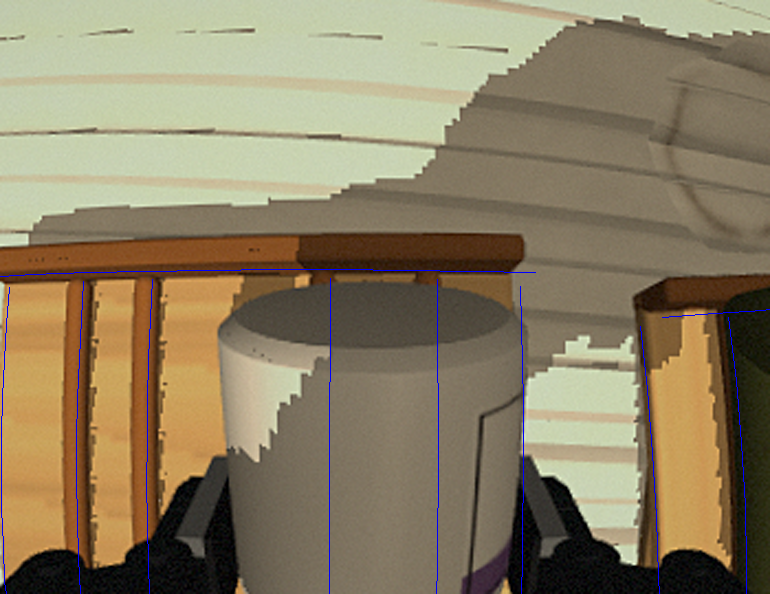

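Emit:
arm_command --commands '[0,0,0.004,0,0,0,0.004,0,0,0,0.004,0,0,0,0.004,0,0,0,0.004,0]'

```text
clock: 37.45
position: [535.2, 27.1, 55.4]
ee_rot: [-0.043, 0.998, 0.008, -0.037]
contact_force: [-7.1, 0.2, 10.2]
gripper_width: 57.8
```

```bash
python3 mv.py 538 29 48 -176 5;  python3 lk.py q6 150
```

```text
at [535.2  27.1  55.4] -174.98 tool z [-0.076  0.013 -0.997] t 37.45 F [-7.1  0.2 10.2] w 57.8 d [ 2.8  1.9 -7.4] N 5
[-0.0007, 0.0003, 0.0014, 0.2, -0.0007, 0.0003, 0.0014, 0.2, -0.0007, 0.0003, 0.0014, 0.2, -0.0007, 0.0003, 0.0014, 0.2, -0.0007, 0.0003, 0.0014, 0.2]
torque [ 0.22  1.51 -0.04] F [-6.5  1.1 10.5] [535.   27.2  55. ]
```

View pics/q6o.png

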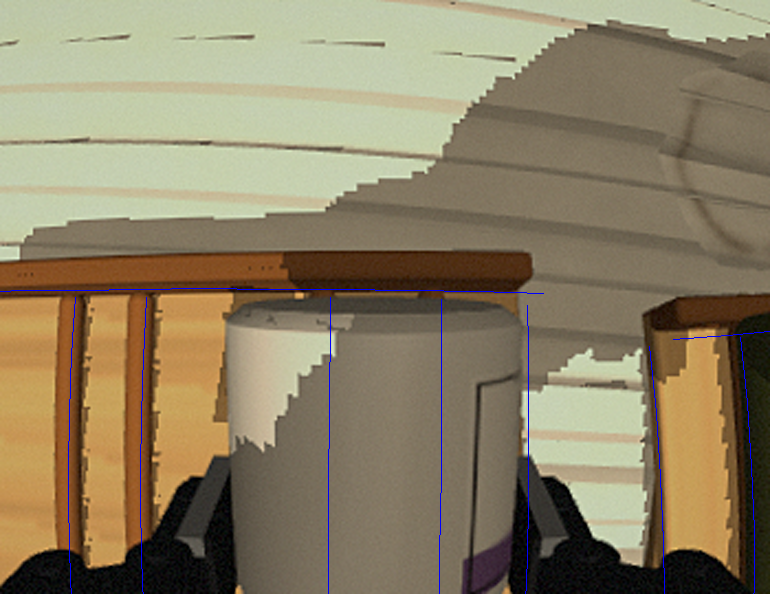

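Emit:
arm_command --commands '[-0.002,0,0.003,0,-0.002,0,0.003,0,-0.002,0,0.003,0,-0.002,0,0.003,0,-0.001,0,0.003,0]'

```text
clock: 38.0
position: [532.9, 27.4, 49.3]
ee_rot: [-0.045, 0.998, 0.007, -0.046]
contact_force: [-7.6, 1.2, 10.1]
gripper_width: 57.8
```

```bash
python3 mv.py 538 29 48 -176 5;  python3 lk.py q7 150; python3 look.py q7
```

```text
at [532.9  27.4  49.3] -174.8 tool z [-0.093  0.01  -0.996] t 38.0 F [-7.6  1.2 10.1] w 57.8 d [ 5.1  1.6 -1.3] N 5
[-0.0011, 0.0002, 0.0002, 0.24, -0.0011, 0.0002, 0.0002, 0.24, -0.0011, 0.0002, 0.0002, 0.24, -0.0011, 0.0002, 0.0002, 0.24, -0.0011, 0.0002, 0.0002, 0.24]
torque [0.47 1.71 0.01] F [-8.3  3.3 10.4] [532.9  27.5  49.2]
```

View pics/q7o.png

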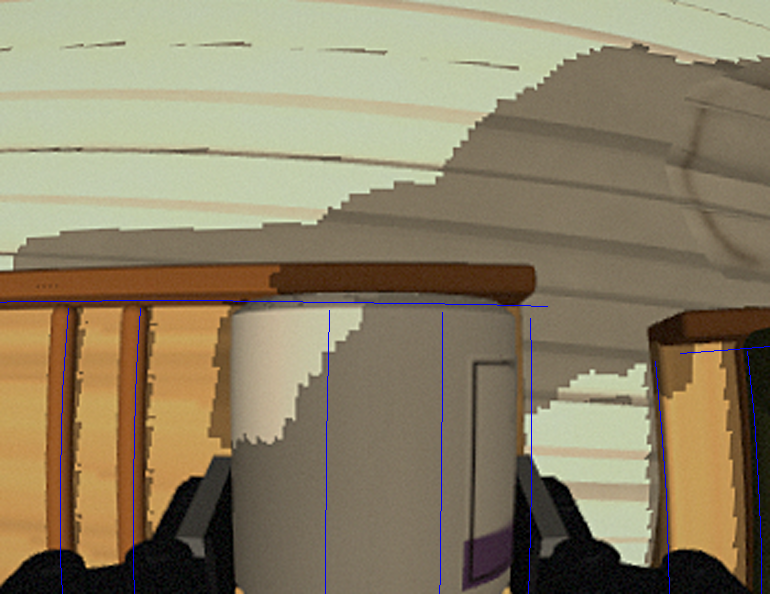

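View pics/q7s.png

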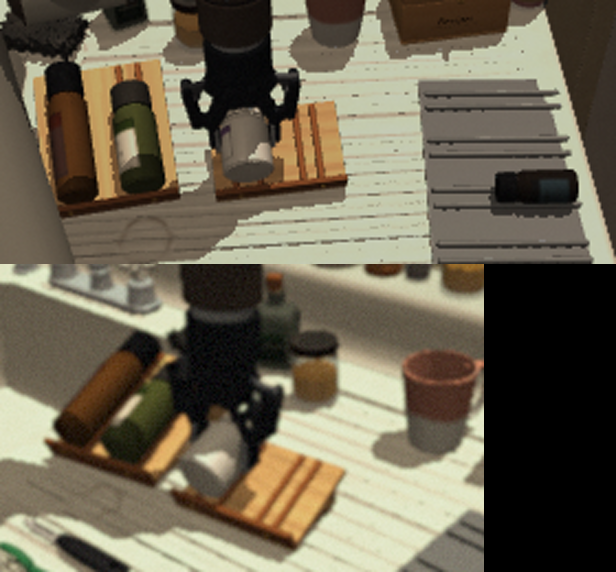

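Emit:
arm_command --commands '[-0.0015,0,0.004,0,-0.0015,0,0.004,0,-0.001,0,0.004,0,-0.001,0,0.004,0,0,0,0.004,0]'

```text
clock: 38.7
position: [532.0, 27.7, 46.0]
ee_rot: [-0.049, 0.998, 0.005, -0.049]
contact_force: [-6.6, 0.5, 16.9]
gripper_width: 58.0
```

Emit:
arm_command --commands '[0.0025,0,0.0006,-0.2,0.0025,0,0.0006,-0.2,0.0025,0,0.0006,-0.2,0.0025,0,0.0006,-0.2,0.001,0,0.0003,0]'

```text
clock: 39.2
position: [527.2, 28.2, 47.6]
ee_rot: [-0.058, 0.997, 0.006, -0.04]
contact_force: [1.6, 0.2, -1.7]
gripper_width: 58.0
```

```bash
python3 mv.py 529 29 46 -176 5;  python3 lk.py q8 150; python3 look.py q8
```

```text
at [527.2  28.2  47.6] -173.26 tool z [-0.081  0.008 -0.997] t 39.2 F [ 1.6  0.2 -1.7] w 58.0 d [ 1.8  0.8 -1.6] N 5
[-0.0004, 0.0001, 0.0003, 0.55, -0.0004, 0.0001, 0.0003, 0.55, -0.0004, 0.0001, 0.0003, 0.55, -0.0004, 0.0001, 0.0003, 0.55, -0.0004, 0.0001, 0.0003, 0.55]
torque [-0.12 -1.2   0.04] F [ 2.9 -0.3 -1.4] [527.2  28.1  47.6]
```

View pics/q8o.png

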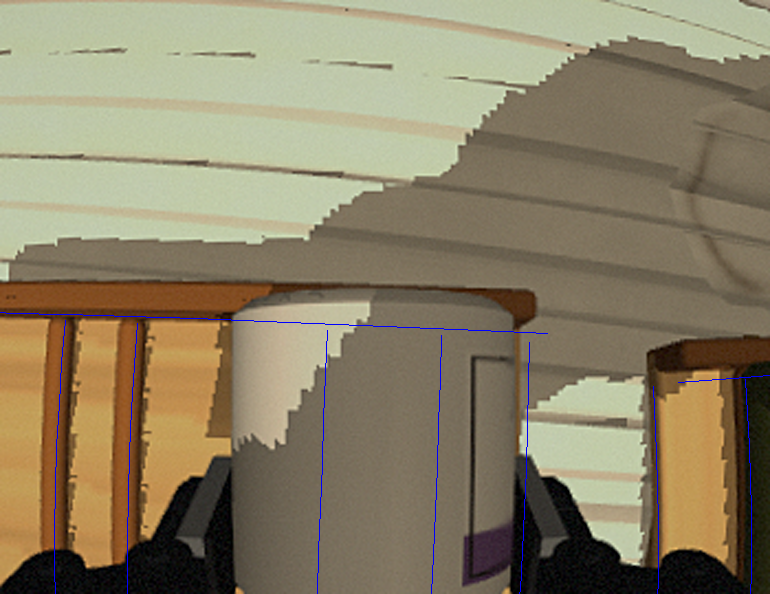

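View pics/q8s.png

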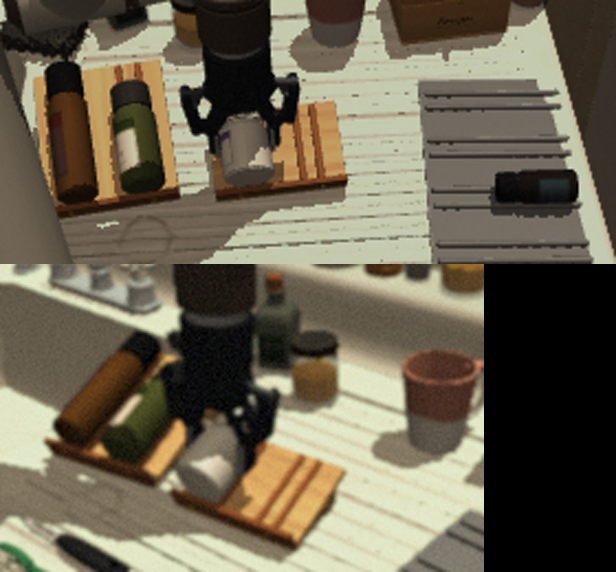

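Emit:
arm_command --commands '[-0.0005,0,0.002,1,-0.0005,0,0.002,1,0,0,0.002,1,0,0,0.002,1,0,0,0.002,0.5]'

```text
clock: 39.9
position: [527.8, 28.7, 44.4]
ee_rot: [-0.023, 0.999, 0.003, -0.041]
contact_force: [-2.7, 0.5, 11.5]
gripper_width: 57.7
```

```bash
python3 mv.py 529 29 46 -176 5;  python3 lk.py q9 150
```

```text
at [527.8  28.7  44.4] -177.37 tool z [-0.082  0.004 -0.997] t 39.9 F [-2.7  0.5 11.5] w 57.7 d [1.2 0.3 1.6] N 5
[-0.0002, 0.0001, -0.0003, -0.27, -0.0002, 0.0001, -0.0003, -0.27, -0.0002, 0.0001, -0.0003, -0.27, -0.0002, 0.0001, -0.0003, -0.27, -0.0002, 0.0001, -0.0003, -0.27]
torque [0.05 0.23 0.56] F [-1.6  1.  11.5] [527.8  28.6  44.4]
```

View pics/q9o.png

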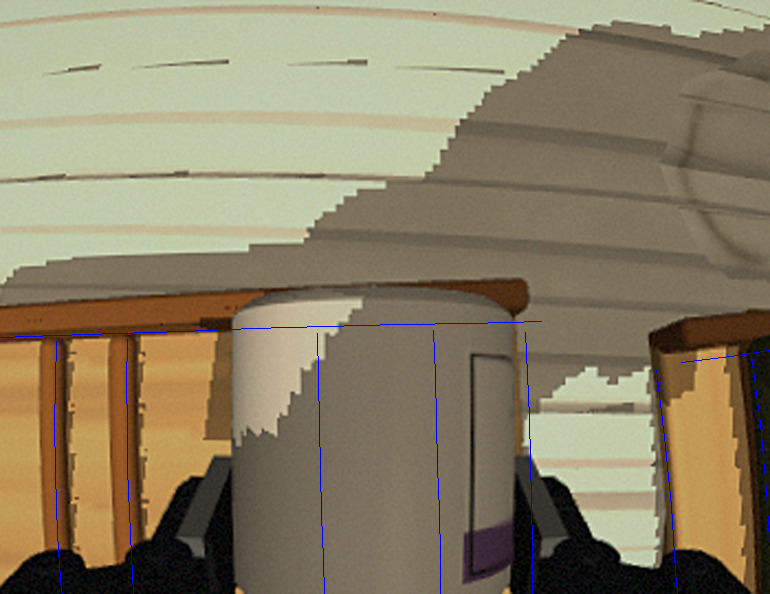

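Emit:
arm_command --commands '[0,0,-0.001,-0.5,0,0,0,-0.5,0,0,0,0,0,0,0,0,0,0,0,0]' --jaw 0.86

```text
clock: 40.45
position: [522.5, 27.6, 43.8]
ee_rot: [-0.03, 0.998, 0.002, -0.047]
contact_force: [0.5, 0.0, 0.7]
gripper_width: 73.5
```

Emit:
arm_command --commands '[0,0,-0.01,0,0,0,-0.015,0,0,0,-0.02,0,0,0,-0.02,0,0,0,-0.02,0]'

```text
clock: 40.95
position: [528.2, 26.5, 129.7]
ee_rot: [-0.029, 0.998, 0.001, -0.052]
contact_force: [0.5, 0.1, -1.6]
gripper_width: 73.4
```

```bash
python3 mv.py 470 -317 150 -93.6;  python3 lk.py q10 150; python3 look.py q10
```

```text
at [528.2  26.5 129.7] -176.62 tool z [-0.103 -0.001 -0.995] t 40.95 F [ 0.5  0.1 -1.6] w 73.4 d [ -58.2 -343.5   20.3] N 10
[0.008, -0.0339, -0.0014, -8.3, 0.0128, -0.0324, -0.0014, -8.3, 0.0174, -0.0302, -0.0014, -8.3, 0.0216, -0.0274, -0.0014, -8.3, 0.0253, -0.024, -0.0014, -8.3]
[0.0285, -0.0201, -0.0014, -8.3, 0.0311, -0.0158, -0.0014, -8.3, 0.033, -0.0111, -0.0014, -8.3, 0.0343, -0.0062, -0.0014, -8.3, 0.0348, -0.0012, -0.0014, -8.3]
torque [-0.01 -0.35 -0.05] F [ 1.5 -0.8  2.7] [531.   26.8 133.5]
```

View pics/q10o.png

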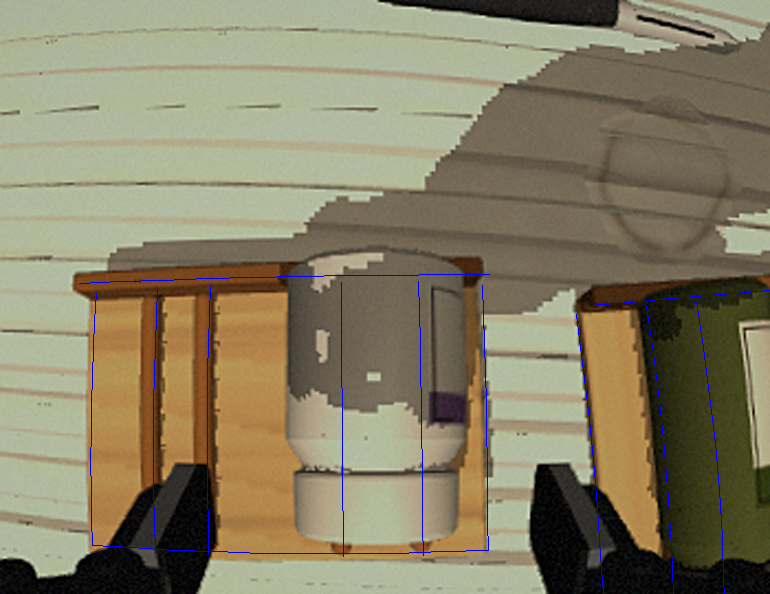

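View pics/q10s.png

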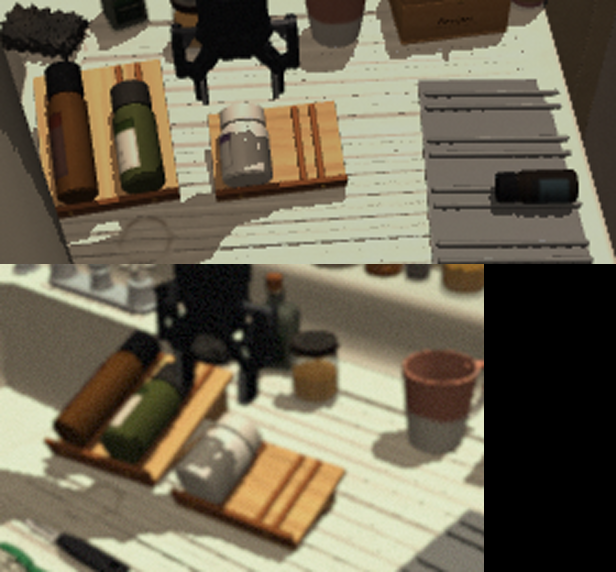

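Squat jar is seated at the stop in the left channel. The tool has drifted 6° off vertical, so I'll go up and try to correct that with a fast descent before the small jar.

Emit:
arm_command --commands '[0.005,-0.022,-0.012,-5.5,0.008,-0.022,-0.012,-5.5,0.011,-0.021,-0.012,-5.5,0.013,-0.02,-0.012,-5.5,0.015,-0.018,-0.012,-5.5]' --jaw 0.66

```text
clock: 41.65
position: [505.2, -89.4, 185.6]
ee_rot: [-0.276, 0.959, 0.016, -0.058]
contact_force: [-0.3, -0.7, 0.3]
gripper_width: 56.2
```

Emit:
arm_command --commands '[0.017,-0.017,-0.012,-5.5,0.018,-0.015,-0.012,-5.5,0.02,-0.013,-0.012,-5.5,0.021,-0.011,-0.012,-5.5,0.022,-0.009,-0.012,-5.5]'

```text
clock: 42.15
position: [481.0, -209.1, 244.5]
ee_rot: [-0.505, 0.861, 0.034, -0.058]
contact_force: [0.3, -1.1, 0.2]
gripper_width: 56.4
```

```bash
python3 mv.py 470 -317 300 -93.6
```

```text
at [ 481.  -209.1  244.5] -119.0 tool z [-0.135  0.    -0.991] t 42.15 F [ 0.3 -1.1  0.2] w 56.4 d [ -11.  -107.9   55.5] N 5
[0.0206, -0.0073, -0.0107, -5.08, 0.0212, -0.0055, -0.0107, -5.08, 0.0216, -0.0036, -0.0107, -5.08, 0.0218, -0.0016, -0.0107, -5.08, 0.0219, 0.0003, -0.0107, -5.08]
```

Emit:
arm_command --commands '[0.021,-0.007,0.03,-5.1,0.021,-0.0055,0.03,-5.1,0.0215,-0.0035,0.03,-5.1,0.022,-0.0015,0.01,-5.1,0.018,0.0003,0,-5.1]'

```text
clock: 42.65
position: [446.9, -316.8, 141.3]
ee_rot: [-0.689, 0.722, 0.05, -0.049]
contact_force: [0.2, 0.5, -0.0]
gripper_width: 56.6
```

```bash
python3 mv.py 470 -317 130 -93.6; python3 -c "
from h import *
s=arm.read_state();print(s['joints'].round(3))"
```

```text
at [ 446.9 -316.8  141.3] -92.68 tool z [-0.139  0.004 -0.99 ] t 42.65 F [ 0.2  0.5 -0. ] w 56.6 d [ 23.1  -0.2 -11.3] N 5
[-0.0002, -0.0049, 0.0016, 0.18, -0.0002, -0.0049, 0.0016, 0.18, -0.0002, -0.0049, 0.0016, 0.18, -0.0002, -0.0049, 0.0016, 0.18, -0.0003, -0.0049, 0.0016, 0.18]
[-0.3    0.396 -0.242  0.042 -1.068  0.23 ]
```

The tilt (8° toward -x) is about the jar's own axis at the grasp, so the grip isn't affected. On the ramp the fingertips still clear by about 5 mm. Checking the small jar.

```bash
python3 jl.py s1; python3 mv.py 468 -318.5 80 -93.6 5
```

```text
wrist small_jar_centre 0.9 [ 470.7 -317.2   27.8]
at [ 448.1 -316.9  142.8] -93.02 tool z [-0.136  0.003 -0.991] t 42.8 F [ 0.1 -0.7 -0.2] w 56.1 d [ 19.9  -1.6 -62.8] N 5
[0.0001, -0.0057, 0.0119, 0.12, 0.0, -0.0057, 0.0119, 0.12, 0.0, -0.0057, 0.0119, 0.12, 0.0, -0.0057, 0.0119, 0.12, 0.0, -0.0057, 0.0119, 0.12]
```

View pics/s1.png

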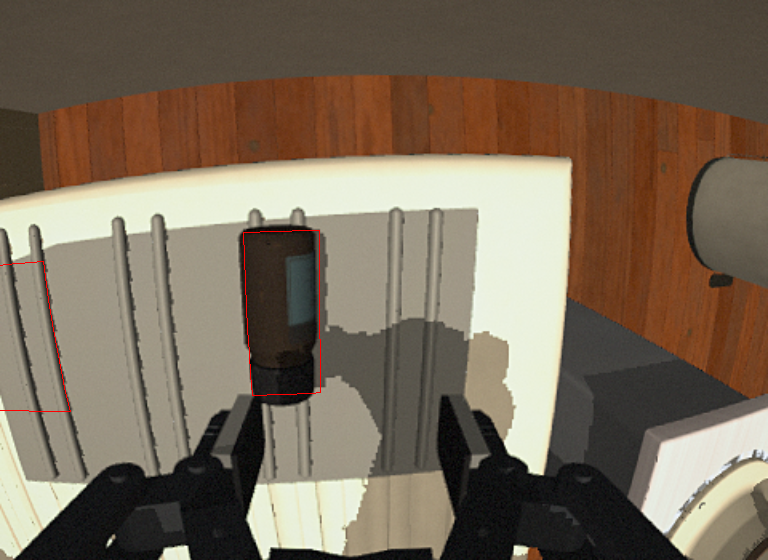

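Emit:
arm_command --commands '[0,-0.006,0.012,0.1,0,-0.006,0.012,0.1,0,-0.006,0.012,0.1,0,-0.006,0.012,0.1,0,-0.005,0.01,0.1]'

```text
clock: 43.3
position: [471.6, -315.9, 77.0]
ee_rot: [-0.683, 0.727, 0.047, -0.048]
contact_force: [-0.3, -0.7, 0.2]
gripper_width: 56.3
```

```bash
python3 mv.py 468.5 -318.5 30 -93.6 5
```

```text
at [ 471.6 -315.9   77. ] -93.54 tool z [-0.134  0.003 -0.991] t 43.3 F [-0.3 -0.7  0.2] w 56.3 d [ -3.1  -2.6 -47. ] N 5
[0.0005, -0.0007, 0.0094, 0.01, 0.0005, -0.0007, 0.0094, 0.01, 0.0005, -0.0007, 0.0094, 0.01, 0.0005, -0.0007, 0.0094, 0.01, 0.0005, -0.0007, 0.0094, 0.01]
```

Emit:
arm_command --commands '[0.001,-0.0006,0.01,0,0.001,-0.0006,0.01,0,0.0005,-0.0006,0.01,0,0,-0.0006,0.009,0,0,-0.0006,0.007,0]'

```text
clock: 43.8
position: [467.8, -318.1, 25.5]
ee_rot: [-0.683, 0.727, 0.048, -0.049]
contact_force: [0.0, -0.5, 0.0]
gripper_width: 56.6
```

```bash
python3 mv.py 468.5 -318.5 11 -93.6 5
```

```text
at [ 467.8 -318.1   25.5] -93.51 tool z [-0.137  0.004 -0.991] t 43.8 F [ 0.  -0.5  0. ] w 56.6 d [  0.7  -0.4 -14.5] N 5
[0.0001, -0.0005, 0.0029, 0.02, 0.0001, -0.0005, 0.0029, 0.02, 0.0001, -0.0005, 0.0029, 0.02, 0.0001, -0.0005, 0.0029, 0.02, 0.0001, -0.0005, 0.0029, 0.02]
```

Emit:
arm_command --commands '[0,-0.0005,0.003,0,0,-0.0005,0.003,0,0,-0.0005,0.003,0,0,-0.0005,0.003,0,0,-0.0005,0.001,0]'

```text
clock: 44.3
position: [468.5, -318.5, 11.2]
ee_rot: [-0.683, 0.727, 0.048, -0.049]
contact_force: [0.8, 0.4, -1.3]
gripper_width: 56.0
```

Emit:
arm_command --commands '[0,0,0,0,0,0,0,0,0,0,0,0,0,0,0,0,0,0,0,0]' --jaw 0.1

```text
clock: 44.8
position: [468.2, -318.6, 12.2]
ee_rot: [-0.683, 0.727, 0.048, -0.049]
contact_force: [-0.7, 0.0, 1.0]
gripper_width: 37.9
```

Emit:
arm_command --commands '[0,0,-0.006,0,0,0,-0.01,0,0,0,-0.025,0,0,0,-0.03,0,0,0,-0.03,0]'

```text
clock: 45.3
position: [479.1, -317.1, 111.0]
ee_rot: [-0.682, 0.727, 0.054, -0.051]
contact_force: [0.1, 0.4, -2.8]
gripper_width: 37.9
```

```bash
python3 - <<'E'
from h import *
im=arm.get_image("wrist");cv2.imwrite("pics/s2.png",im[:,:,::-1])
E
python3 mv.py 545 -47 140 -176; python3 goal.py
```

```text
at [ 483.1 -319.   116.9] -93.53 tool z [-0.137  0.003 -0.991] t 45.35 F [ 2.8 -0.8  1.8] w 38.1 d [ 61.9 272.   23.1] N 10
[-0.0275, -0.0041, -0.003, 8.25, -0.0278, -0.0001, -0.003, 8.25, -0.0276, 0.0039, -0.003, 8.25, -0.0267, 0.0078, -0.003, 8.25, -0.0253, 0.0115, -0.003, 8.25]
[-0.0234, 0.015, -0.003, 8.25, -0.021, 0.0182, -0.003, 8.25, -0.0182, 0.0211, -0.003, 8.25, -0.015, 0.0235, -0.003, 8.25, -0.0115, 0.0254, -0.003, 8.25]
tall [557.3 237.8  69.7] up8 [564.8 238.9  72.5]
middle [550.  157.7  64.8] up8 [557.4 158.9  67.5]
squat [529.7  29.6  61.3] up8 [537.2  30.1  64.1]
small [540.4 -47.8  52.6] up8 [547.9 -47.3  55.4]
```

View pics/s2.png

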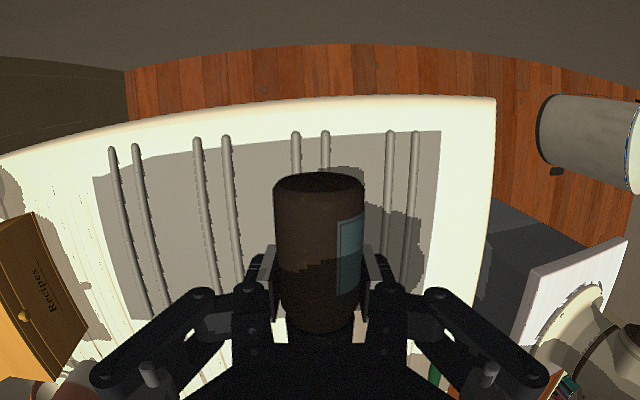

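Emit:
arm_command --commands '[-0.018,-0.003,-0.004,5.5,-0.018,-0.001,-0.004,5.5,-0.018,0.0005,-0.004,5.5,-0.018,0.002,-0.004,5.5,-0.018,0.004,-0.004,5.5]'

```text
clock: 45.85
position: [508.8, -229.5, 138.8]
ee_rot: [-0.481, 0.874, 0.032, -0.055]
contact_force: [-0.0, 0.9, -2.1]
gripper_width: 38.1
```

Emit:
arm_command --commands '[-0.017,0.006,-0.003,5.5,-0.017,0.007,-0.003,5.5,-0.016,0.009,-0.003,5.5,-0.015,0.01,-0.003,5.5,-0.014,0.012,-0.003,5.5]'

```text
clock: 46.35
position: [534.8, -136.8, 152.9]
ee_rot: [-0.249, 0.966, 0.018, -0.06]
contact_force: [0.2, -0.8, -1.7]
gripper_width: 38.1
```

```bash
python3 mv.py 545 -48 140 -176
```

```text
at [ 534.8 -136.8  152.9] -150.9 tool z [-0.124  0.004 -0.992] t 46.35 F [ 0.2 -0.8 -1.7] w 38.1 d [ 10.2  88.8 -12.9] N 5
[-0.0106, 0.0144, 0.0024, 5.02, -0.0093, 0.0153, 0.0024, 5.02, -0.008, 0.016, 0.0024, 5.02, -0.0065, 0.0167, 0.0024, 5.02, -0.005, 0.0172, 0.0024, 5.02]
```

Emit:
arm_command --commands '[-0.0105,0.0145,0.003,5,-0.0095,0.0155,0.003,5,-0.008,0.016,0.003,5,-0.0065,0.0165,0.003,5,-0.005,0.014,0.003,5]'

```text
clock: 46.85
position: [547.1, -46.3, 138.5]
ee_rot: [-0.025, 0.998, 0.004, -0.059]
contact_force: [0.7, -0.1, -2.8]
gripper_width: 37.9
```

```bash
python3 lk.py s3 150; python3 mv.py 545 -48 90 -176 5
```

```text
torque [ 0.15 -0.36 -0.02] F [-0.8  0.6 -3.5] [547.4 -44.6 137.9]
at [547.4 -44.6 137.9] -177.17 tool z [-0.118  0.007 -0.993] t 46.9 F [-0.8  0.6 -3.5] w 38.0 d [ -2.4  -3.4 -47.9] N 5
[-0.0006, -0.0008, 0.0096, -0.23, -0.0006, -0.0008, 0.0096, -0.23, -0.0006, -0.0008, 0.0096, -0.23, -0.0006, -0.0008, 0.0096, -0.23, -0.0006, -0.0008, 0.0096, -0.23]
```

View pics/s3o.png

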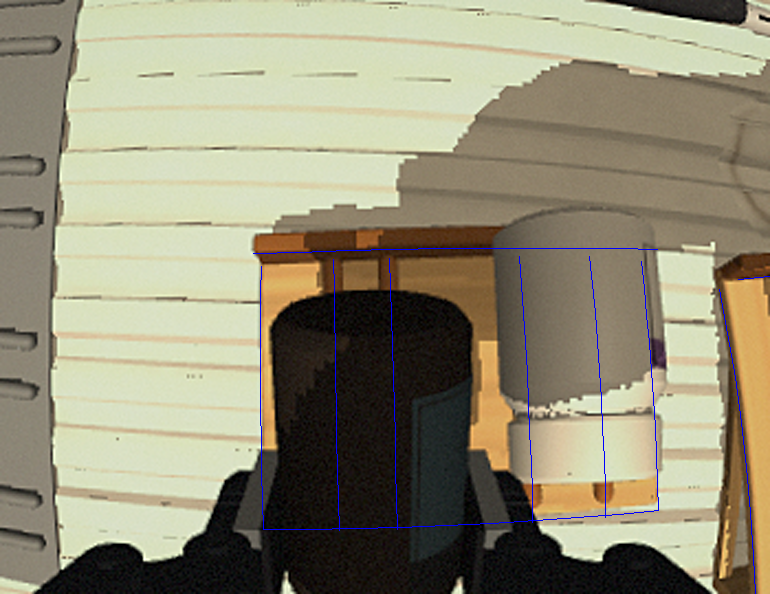

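Emit:
arm_command --commands '[0,-0.001,0.01,-0.2,0,-0.001,0.01,-0.2,0,-0.001,0.01,-0.2,0,-0.001,0.01,-0.2,0,-0.0005,0.01,-0.2]'

```text
clock: 47.4
position: [541.5, -49.6, 85.3]
ee_rot: [-0.035, 0.998, 0.006, -0.058]
contact_force: [0.1, -1.6, -2.8]
gripper_width: 37.9
```

```bash
python3 lk.py s4 150; python3 mv.py 544 -48 70 -176 5
```

```text
torque [-0.03 -0.17 -0.  ] F [ 0.1 -0.  -4.4] [539.9 -49.7  83.4]
at [539.9 -49.7  83.4] -175.97 tool z [-0.12   0.007 -0.993] t 47.45 F [ 0.1 -0.  -4.4] w 38.0 d [  4.1   1.7 -13.4] N 5
[-0.0012, 0.0002, 0.0026, 0.01, -0.0012, 0.0002, 0.0026, 0.01, -0.0012, 0.0002, 0.0026, 0.01, -0.0012, 0.0002, 0.0026, 0.01, -0.0012, 0.0002, 0.0026, 0.01]
```

View pics/s4o.png

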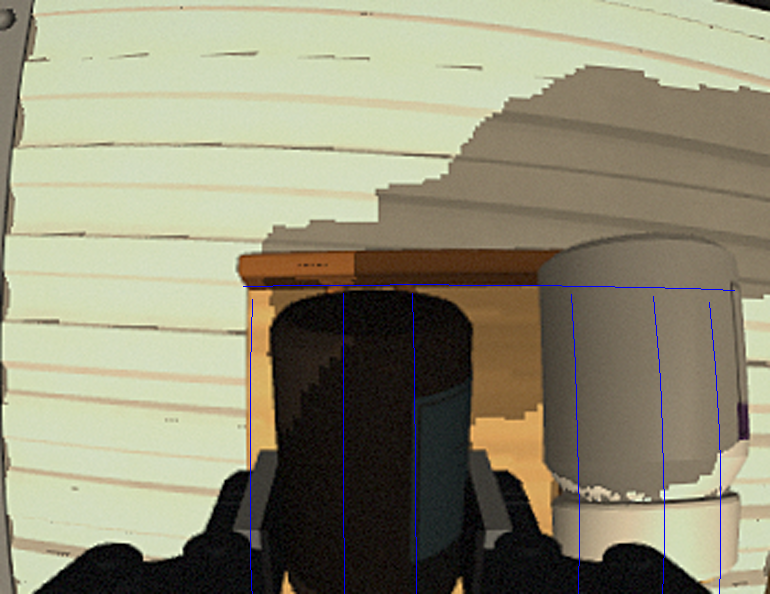

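Emit:
arm_command --commands '[-0.0015,0,0.003,0,-0.0015,0,0.003,0,-0.0015,0,0.003,0,-0.0015,0,0.003,0,-0.001,0,0.003,0]'

```text
clock: 47.95
position: [546.1, -49.6, 66.4]
ee_rot: [-0.035, 0.998, 0.006, -0.059]
contact_force: [-1.5, -0.0, -2.9]
gripper_width: 38.0
```

Emit:
arm_command --commands '[-0.001,0,0.003,0,-0.001,0,0.003,0,-0.001,0,0.003,0,-0.001,0,0.003,0,-0.001,0,0.003,0]'

```text
clock: 48.45
position: [547.3, -48.3, 56.4]
ee_rot: [-0.037, 0.997, 0.005, -0.062]
contact_force: [-7.6, 2.1, 12.1]
gripper_width: 37.8
```

```bash
python3 lk.py s5 150; python3 mv.py 543 -48 41 -176 5
```

```text
torque [0.7  1.46 0.07] F [-6.   2.6 11.1] [547.3 -48.3  56.2]
at [547.3 -48.3  56.2] -175.73 tool z [-0.124  0.006 -0.992] t 48.5 F [-6.   2.6 11.1] w 38.0 d [ -4.3   0.3 -15.2] N 5
[0.0005, 0.0001, 0.0031, 0.05, 0.0005, 0.0001, 0.0031, 0.05, 0.0005, 0.0001, 0.0031, 0.05, 0.0005, 0.0001, 0.0031, 0.05, 0.0005, 0.0001, 0.0031, 0.05]
```

View pics/s5o.png

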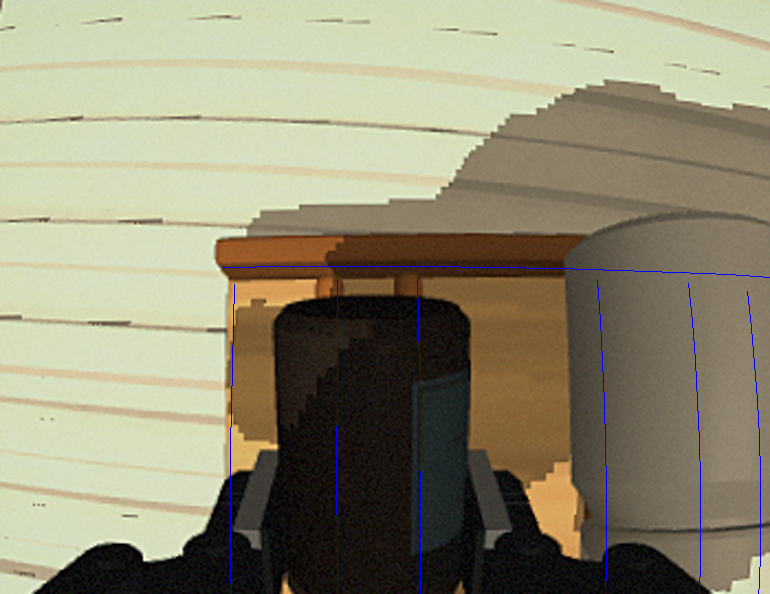

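Emit:
arm_command --commands '[-0.001,-0.0003,0.0035,0,-0.001,-0.0003,0.0035,0,-0.001,0,0.0035,0,-0.001,0,0.0035,0,-0.001,0,0.0035,0]'

```text
clock: 49.0
position: [545.1, -48.3, 48.8]
ee_rot: [-0.04, 0.997, 0.004, -0.066]
contact_force: [-6.9, 0.6, 10.5]
gripper_width: 38.2
```

```bash
python3 lk.py s6 150; python3 mv.py 543 -48 41 -176 5
```

```text
torque [ 0.35  1.35 -0.  ] F [-6.   0.3 10.5] [545.  -48.2  48.5]
at [545.  -48.2  48.5] -175.4 tool z [-0.133  0.003 -0.991] t 49.05 F [-6.   0.3 10.5] w 37.7 d [-2.   0.2 -7.5] N 5
[0.0002, 0.0001, 0.0015, 0.12, 0.0002, 0.0001, 0.0015, 0.12, 0.0002, 0.0001, 0.0015, 0.12, 0.0002, 0.0001, 0.0015, 0.12, 0.0002, 0.0001, 0.0015, 0.12]
```

View pics/s6o.png

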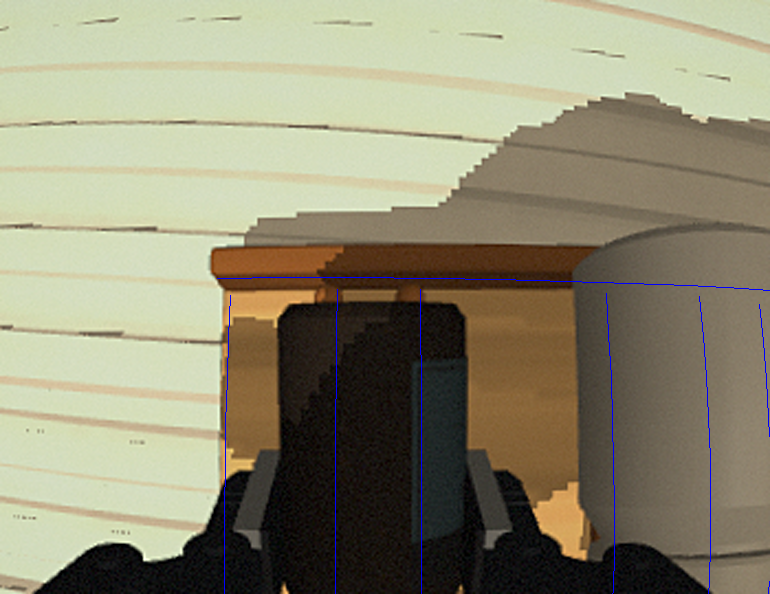

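Emit:
arm_command --commands '[-0.001,0,0.0035,0.1,-0.001,0,0.0035,0.1,-0.001,0,0.0035,0.1,-0.001,0,0.0035,0.1,-0.001,0,0.0035,0.1]'

```text
clock: 49.55
position: [543.9, -48.2, 41.2]
ee_rot: [-0.038, 0.997, 0.003, -0.069]
contact_force: [-8.2, 2.3, 18.2]
gripper_width: 38.2
```

```bash
python3 lk.py s7 150; python3 mv.py 543 -48 41 -176 5
```

```text
torque [0.44 1.77 0.06] F [-7.7  1.6 13.6] [543.9 -48.1  41.3]
at [543.9 -48.1  41.3] -175.58 tool z [-0.139  0.    -0.99 ] t 49.6 F [-7.7  1.6 13.6] w 38.0 d [-0.9  0.1 -0.3] N 5
[0.0002, 0.0, 0.0001, 0.08, 0.0002, 0.0, 0.0001, 0.08, 0.0002, 0.0, 0.0001, 0.08, 0.0002, 0.0, 0.0001, 0.08, 0.0002, 0.0, 0.0001, 0.08]
```

View pics/s7o.png

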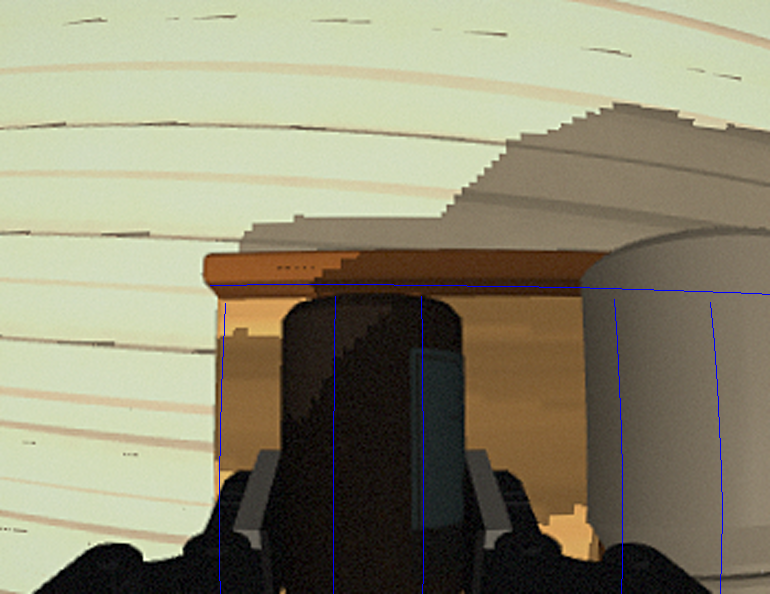

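Emit:
arm_command --commands '[0.0025,0,0.0015,0,0.0025,0,0.0014,0,0.0025,0,0.0013,0,0.002,0,0.001,0,0.002,0,0.001,0]'

```text
clock: 50.1
position: [535.4, -48.8, 39.4]
ee_rot: [-0.039, 0.997, 0.003, -0.064]
contact_force: [2.9, 1.1, 3.4]
gripper_width: 38.0
```

```bash
python3 lk.py s8 150; python3 mv.py 535.5 -48 38 -176 5; python3 look.py s8
```

```text
torque [-0.11 -0.7   0.03] F [ 2.3 -1.  -0.4] [535.4 -48.8  39.4]
at [535.4 -48.8  39.4] -175.47 tool z [-0.127  0.    -0.992] t 50.15 F [ 2.3 -1.  -0.4] w 38.3 d [ 0.1  0.8 -1.4] N 5
[-0.0001, 0.0001, 0.0003, 0.11, -0.0001, 0.0001, 0.0003, 0.11, -0.0001, 0.0001, 0.0003, 0.11, -0.0001, 0.0001, 0.0003, 0.11, -0.0001, 0.0001, 0.0003, 0.11]
```

View pics/s8o.png

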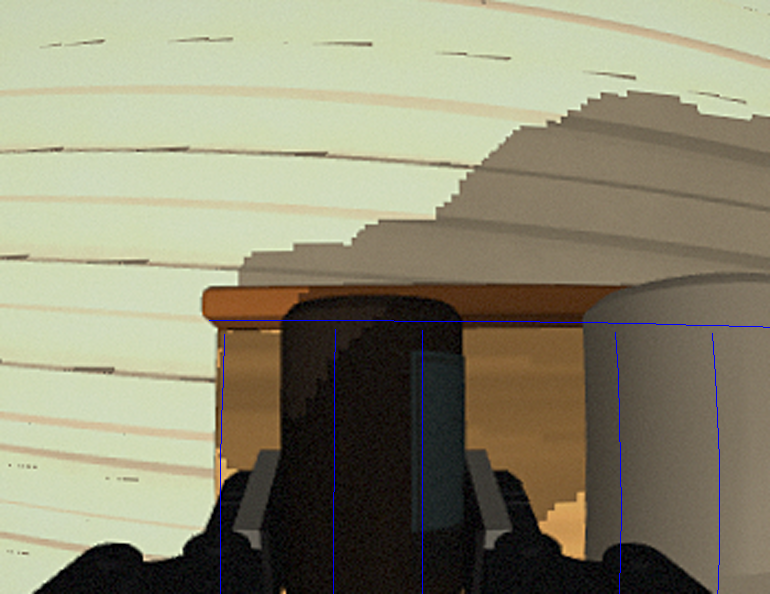

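View pics/s8s.png

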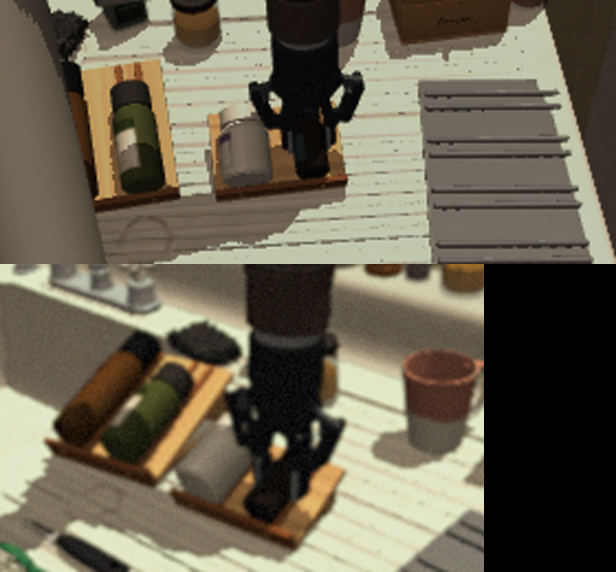

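Emit:
arm_command --commands '[0.002,0,0.001,0,0.002,0,0.001,0,0.002,0,0.001,0,0,0,0.002,0,0,0,0.002,0]'

```text
clock: 50.8
position: [535.7, -48.8, 38.0]
ee_rot: [-0.041, 0.998, 0.002, -0.056]
contact_force: [-0.1, 1.2, 17.7]
gripper_width: 37.7
```

Emit:
arm_command --commands '[0,0,-0.0015,0,0,0,0,0,0,0,0,0,0,0,0,0,0,0,0,0]' --jaw 0.58

```text
clock: 51.3
position: [527.9, -49.4, 36.6]
ee_rot: [-0.04, 0.997, 0.002, -0.065]
contact_force: [-0.6, 0.0, 0.4]
gripper_width: 49.7
```

```bash
python3 mv.py 535.5 -48.8 140
```

```text
at [527.9 -49.4  36.6] -175.4 tool z [-0.129 -0.001 -0.992] t 51.3 F [-0.6  0.   0.4] w 49.7 d [  7.6   0.6 103.4] N 5
[0.0012, 0.0002, -0.0207, -0.0, 0.0012, 0.0002, -0.0207, -0.0, 0.0012, 0.0002, -0.0207, -0.0, 0.0012, 0.0002, -0.0207, -0.0, 0.0012, 0.0002, -0.0207, -0.0]
```

Emit:
arm_command --commands '[0.001,0,-0.01,0,0.001,0,-0.015,0,0.001,0,-0.02,0,0.001,0,-0.03,0,0,0,-0.03,0]'

```text
clock: 51.8
position: [533.7, -50.2, 141.7]
ee_rot: [-0.039, 0.997, 0.001, -0.072]
contact_force: [1.5, -0.3, -0.1]
gripper_width: 49.5
```

Emit:
arm_command --commands '[0,-0.03,-0.02,0,0,-0.04,-0.02,0,0,-0.04,-0.02,0,0,-0.04,-0.02,0,0,-0.03,-0.01,0]'

```text
clock: 52.3
position: [563.3, -231.9, 241.5]
ee_rot: [-0.044, 0.997, 0.001, -0.066]
contact_force: [0.4, 0.4, -0.3]
gripper_width: 49.3
```

```bash
python3 look.py f1; python3 lk.py f1 200; python3 - <<'E'
from h import *
places("side",T[:4]+T[7:]); places("scene",T[:4]+T[7:])
side=arm.get_image("side")[:,:,::-1];cv2.imwrite("pics/f1side.png",cv2.resize(side[150:270,170:350],None,fx=4.2,fy=4.2,interpolation=cv2.INTER_CUBIC))
E
python3 goal.py
```

```text
torque [ 0.08 -0.25 -0.05] F [-0.4 -0.4  0.2] [ 562.3 -229.9  238.7]
side middle_jar_centre 0.52 [ 789.5 -106.6    5. ]
side squat_jar_centre 0.56 [526.1  30.2  57.9]
side small_jar_centre 0.4 [529.4  34.1  59.9]
side mug 0.77 [ 789.4 -107.     9.1]
side honey 0.56 [ 7.813e+02  9.720e+01 -4.000e-01]
side peeler_tool 0.82 [372.3  97.5   1.5]
side peeler_tool 0.15 [780.6 103.1   0.8]
scene tall_jar_centre 0.81 [552.3 238.6  65.8]
scene tall_jar_centre 0.53 [524.8  30.4  61.1]
scene middle_jar_centre 0.98 [547.5 152.7  65.2]
scene middle_jar_centre 0.64 [555.9 237.1  67.5]
scene squat_jar_centre 0.93 [526.5  28.9  63. ]
scene squat_jar_centre 0.28 [556.9 239.5  63.7]
scene small_jar_centre 0.75 [542.  -45.3  53.1]
scene mug 0.56 [ 7.952e+02 -1.044e+02 -2.000e-01]
scene honey 0.6 [781.4  97.8  -2.7]
scene peeler_tool 0.68 [374.4  99.6  -4.7]
tall [557.3 237.8  69.7] up8 [564.8 238.9  72.5]
middle [550.  157.7  64.8] up8 [557.4 158.9  67.5]
squat [529.7  29.6  61.3] up8 [537.2  30.1  64.1]
small [540.4 -47.8  52.6] up8 [547.9 -47.3  55.4]
```

View pics/f1o.png

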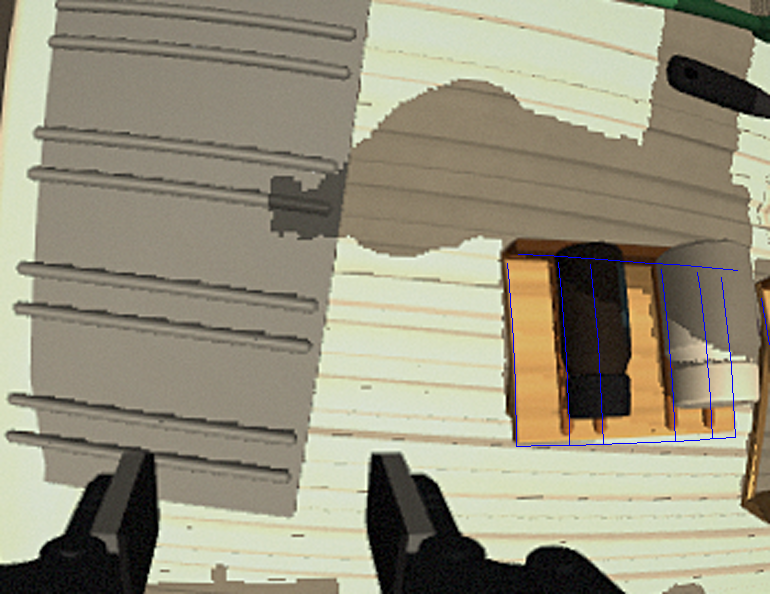

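View pics/f1side.png

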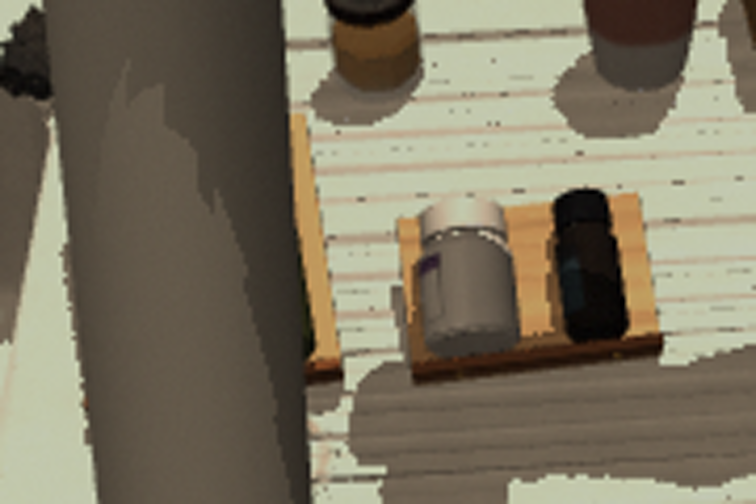

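View pics/f1s.png

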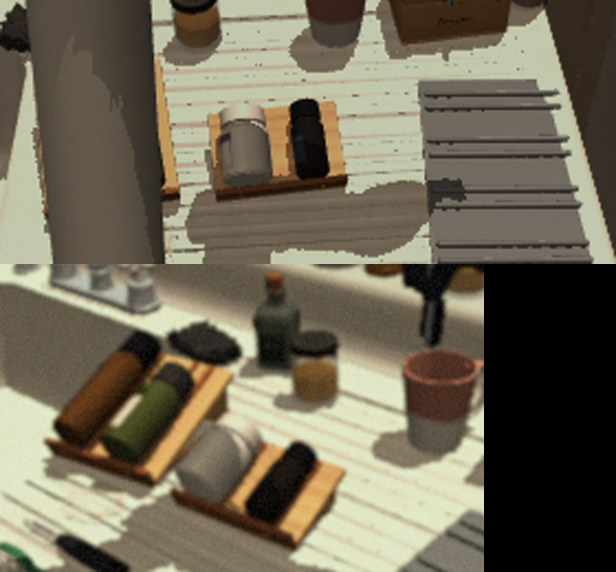

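All four jars lie in their channels at the stops, and the bystanders haven't moved. The measured centres match the goals within about 5 mm. Handing in.

```bash
python3 -c "
from bench import arm
s=arm.read_state();print(s['clock'],s['contact_force'],s['joint_vel'].round(3));print(arm.job_done())"
```

```text
53.25 [0.18267801 0.21949432 0.04622094] [-0.001 -0.001 -0.001 -0.001  0.001  0.   ]
the job is handed in; nothing more can be done
None
```

All four spice jars are back on the ramps and the job is handed in at about 53 s. I placed them in the order asked: tall, then middle to its right on the long ramp; squat, then small to its right on the short ramp. Each one was set down cap uphill, tilted onto its runners, slid down until it met the stop, and only then released.

**Final checks:** the last scene picture shows all four in the right channels at the stops, with centres within about 5 mm of where they should be. The mug, honey jar and peeler measured where they started, within the networks' error. The gripper was clear of everything and the contact force was about zero.

**What disagreed or went less well:**
- **Ramp positions:** my first fit was 2–4 mm off the close-up wrist views, so I corrected it before setting the jars down.
- **Tool tilt:** the tool drifted up to about 8° off vertical by the fourth jar. I tried to undo it once, which did not work, and allowed for it instead.
- **Last look at the long ramp:** the arm hid most of it in the side view, so those two jars rest on the scene view and the wrist views taken right after release.
- **Network slips:** in the last side view the networks took the squat jar for the small one and the mug for the middle jar. The pictures contradict both.

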